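Pack the house-call box, heaviest lowest, and snap it shut

ROBOT

A 6-joint arm with a two-finger parallel gripper is mounted at the origin on the work surface. World frame = base frame: x ahead of the robot, y to its left, z up, the work surface at z = 0. Lengths are in m, angles in degrees, forces in N, time in s.
With the tool pointing down it reaches from about 0.425 to 0.95 m from the base axis. Payload 3.5 kg.
Tool frame: the origin (TCP) lies at the centre of the arm's flange, where the gripper is bolted on; the fingertips stand 173 mm ahead of it and the grasp point (between the pads) lies 155 mm ahead of it (ctrl.grip_depth is the distance from the TCP to the grasp point, in m); z points along the fingers, y is the line along which they close (so a half turn about z gives the same grasp; the last joint's range is limited). The gripper opens to 85 mm and grips with 20 to 120 N. Pads are 22 mm wide; open, the fingers measure 114 mm over their backs; the gripper's body (76 mm by 85 mm) begins 54 mm behind the grasp point. The pads swing forward as they close: fully open they stand 13 mm farther back than shut.
Start: joints at [60.791, 16.404, 90.338, -0, 73.258, -8.594], TCP at [0.238, 0.632, 0.405] pointing down, gripper open.
Joint ranges: [-158.93, 158.93], [-51.34, 127.21], [12.03, 142.37], [-87.48, 267.48], [13.55, 161.25], [-162.69, 162.69]. Speed limits (degrees/s): [159.86, 159.86, 180, 180, 180, 180].

INTERFACE

Orientations are given as a 3x3 rotation matrix whose columns are the frame's x, y, z axes.
In Python, from bench import ctrl gives the robot as it stands.
- The arm moves only by the tool apply_moves, never from a script. Its argument "deltas" is a list that holds one entry, the list of rows, each a list of 7 numbers: the shift along the world's x, y, z in units of 0.08 m (1.0 is 0.08 m), then the turn, a rotation vector about the world's x, y, z in units of pi rad (1.0 is pi rad), then the opening, from -1 (shut) to 1 (fully open). A call has exactly 10 rows; each row is the pose to reach, as a shift and turn from the pose commanded when the call began, turning the shorter way round; what a row does not reach only later rows make up. A row lasts 1/10 s, in which the tool goes at most 50 mm and 8.59 degrees, less where a joint would pass 70% of its speed; a pose out of reach is approached as far as the arm can. A call with a number of a shift or a turn outside -1 to 1 is refused whole. A call with a gripper value outside its range is refused whole. The fingers move at their own pace and stop on an object; "squeeze" is the grip in N (left out, the last holds). Time passes only in rows, so rows that repeat a pose let the fingers close, or fill a call up. It gives the time, the measured TCP pose, the force, the opening and the grip force at its end, in the units of the state.
- ctrl.read_state(): the state, without advancing time (a new reading comes with each control period).
- ctrl.camera(name): name is "scene" or "top" or "wrist"; returns a dict with "image" (384x512x3 uint8, red, green, blue), "fx", "fy", "cx", "cy" (pixels), "world_from_camera" (4x4, takes a point from camera to world coordinates); the wrist camera has in their place "hand_eye" (4x4, takes a point from camera to tool coordinates, whose origin is the TCP and whose axes are the flange's). Camera axes: x right, y up, looking along -z (the intrinsics and any distortion apply to the point x, -y, -z); pixel columns grow to the right and rows downward; lengths in m; the calibration is good to about 2 mm. A picture is of the moment at which its call begins: read the wrist's pose just before it. There is no depth.
- ctrl.finish_job(): hands the job in; it is judged then, once.
The state is a dict: "t": time; "joint_pos": joint angles; "dq": joint speeds; "effort": joint torques, N m; "position": TCP position; "ee_rot": TCP orientation; "contact_force": force on the tool from outside, world axes, zero at the start; "wrist_torque": the same for the moment, N m; "width": opening from 0.0 (shut) to 1.0 (fully open); "grip_force": force on a finger pad.
Only numpy, scipy, OpenCV 4.12 (cv2) and the standard library are available. Lean on these libraries where they do the work, as an engineer would, in place of code of your own. Each camera call takes 0.05 s, during which the arm holds its last target. There are 200 camera calls.

TASK

Pack the snap-lock box for a house call with the heaviest lowest: lay the whetstone gently flat on the floor of the box, lengthways and right up against the far end wall so that it cannot slide, then the sanding block flat on the stone, then the tailpiece flat on the block. Shut the lid and snap all four clips down. Leave everything else on the bench as it is.

Things in the scene. Friction and masses are not known exactly. Their poses are not given: they have to be found in the camera images.
- box: White plastic snap-lock storage box, fixed to the bench, 210 x 150 x 90 mm outside, walls and floor 5 mm thick, open at the top (inside 200 x 140 x 85 mm). Origin: centre of its underside; its floor inside is 5 mm above the origin. x along its 210 mm length, pointing away from the arm, so the far end wall's inner face is at x = +100 mm; y across, towards the side where the lid is hinged; z up.
- lid (a joint): Flat white lid of the box, 220 x 160 x 6 mm, mass about 0.27 kg with its clips, hinged along the box's +y long side: the hinge line runs along box x at y = +80 mm, z = 90 mm in the box's frame. 0 = shut, its underside on the rim and its top face 96.5 mm above the box's underside; it grows as the lid opens and starts at 1.7 to 2.1 rad, leaning back outwards. The hinge is stiff (0.32 N m of friction), so the lid stays where it is put.
- lid_edge (a point): Middle of the lid's free edge, 160 mm from the hinge line, halfway through the lid's thickness; moves with the lid. Two open clips reach 31 mm beyond this edge and so stand up to 285 mm above the bench at the start; the 60 mm of edge between them is free.
- rest: Fixed slanted wooden drip rest, on which the whetstone dries. Base 160 x 95 x 12 mm; its bed, 48 mm wide and 156 mm long, falls at 35 degrees towards the rest's -x end (roughly towards the arm) and has a stop lip there, 11 mm high above the bed and 48 mm wide. Under the bed is a 36 mm wide web. Origin: centre of the base's underside; the middle of the bed is 78 mm above it.
- whetstone: Two-layer grey and buff combination whetstone, 150 x 58 x 27 mm, 0.49 to 0.70 kg, the heaviest part. It lies on the drip rest, tilted 35 degrees, its long axis up the slope and its lower end against the lip; it overhangs the bed by 5 mm on each side. Origin: centre of its lower (dark) 150 x 58 face; x along its length (up the slope at the start), y across, z out of the upper face.
- sanding_block: Pale maple sanding block with a cork sole, 130 x 50 x 25 mm, 0.10 to 0.16 kg, the middle weight, lying on its sole. Origin: centre of its sole; x along its length, y across, z up.
- tailpiece: Black ebony violin tailpiece, a tapered bar 112 mm long, 42 mm wide near its +x end and 26 mm at its -x end, 35 mm in the middle, 8 mm thick at the edges and 11 mm along its middle ridge, 0.024 to 0.042 kg, the lightest part, lying flat. Origin: centre of its flat underside; x along its length towards the wide end, y across, z up.
- clip_a (a joint): Grey plastic snap clip of the lid, a flap 50 mm wide and 4 mm thick that reaches 31 mm from its hinge. Joint value 0 = open, standing straight out in the plane of the lid; 1.57 = snapped down flat against the outside of the box. It is sprung over centre: it flies back to open until pushed past about 1.0 rad, then snaps down by itself; pushing it starts at about 0.11 N m (5 to 6 N at 20 mm from the hinge). One of two on the lid's free edge (at -x of the middle).
- clip_b (a joint): Grey plastic snap clip of the lid, a flap 50 mm wide and 4 mm thick that reaches 31 mm from its hinge. Joint value 0 = open, standing straight out in the plane of the lid; 1.57 = snapped down flat against the outside of the box. It is sprung over centre: it flies back to open until pushed past about 1.0 rad, then snaps down by itself; pushing it starts at about 0.11 N m (5 to 6 N at 20 mm from the hinge). One of two on the lid's free edge (at +x of the middle).
- clip_near (a joint): Grey plastic snap clip of the lid, a flap 50 mm wide and 4 mm thick that reaches 31 mm from its hinge. Joint value 0 = open, standing straight out in the plane of the lid; 1.57 = snapped down flat against the outside of the box. It is sprung over centre: it flies back to open until pushed past about 1.0 rad, then snaps down by itself; pushing it starts at about 0.11 N m (5 to 6 N at 20 mm from the hinge). On the lid's end at the box's -x side, nearest the arm.
- clip_far (a joint): Grey plastic snap clip of the lid, a flap 50 mm wide and 4 mm thick that reaches 31 mm from its hinge. Joint value 0 = open, standing straight out in the plane of the lid; 1.57 = snapped down flat against the outside of the box. It is sprung over centre: it flies back to open until pushed past about 1.0 rad, then snaps down by itself; pushing it starts at about 0.11 N m (5 to 6 N at 20 mm from the hinge). On the lid's end at the box's +x side, farthest from the arm.
- clip_a_hinge (a point): Middle of the hinge line of that clip, 3 mm below the top face of the lid; the point moves with the lid. With the lid shut it is at x = -55, y = -80 mm in the box's frame; the flap opens towards -y.
- clip_b_hinge (a point): Middle of the hinge line of that clip, 3 mm below the top face of the lid; the point moves with the lid. With the lid shut it is at x = +55, y = -80 mm in the box's frame; the flap opens towards -y.
- clip_near_hinge (a point): Middle of the hinge line of that clip, 3 mm below the top face of the lid; the point moves with the lid. With the lid shut it is at x = -110, y = 0 mm in the box's frame; the flap opens towards -x.
- clip_far_hinge (a point): Middle of the hinge line of that clip, 3 mm below the top face of the lid; the point moves with the lid. With the lid shut it is at x = +110, y = 0 mm in the box's frame; the flap opens towards +x.
- chinrest: Bystander: black ebony chinrest on cork feet, 106 x 68 x 32 mm, beyond the parts.
- glue_jar: Bystander: amber glass jar, 56 mm diameter, 85 mm tall.
- gouge: Bystander: carving gouge with a wooden handle, 195 mm long, lying beyond the lid.
- thumb_plane: Bystander: small brass thumb plane, 62 x 30 x 30 mm, between the box and the arm.
- spool_clamp: Bystander: wooden spool clamp standing upright, 36 mm diameter, 76 mm tall, between the rest and the parts.
- mould_block: Bystander: pale spruce block, 90 x 52 x 30 mm, beyond the rest.

How it is judged:
By the outcome, as a careful person would: the job done as asked, in the order asked, and still so for the second after the job is handed in, with the robot touching nothing.
It also fails if it takes over 72 s, if anything falls off the work surface, if the arm or the gripper's body presses on something with over 40 N, if the wrist force passes 120 N, or if a joint passes its speed limit or range.

## Working session

There is one attempt and no reset: what is moved stays moved. The work goes in short steps, Python scripts to look and compute and a tool call to move; the robot and the scene stay as the last step left them, time stands still between calls to the robot, and variables do not carry over. Pictures are saved under pics/ and viewed, at most 10 in all, crops included, and the job is handed in when it is done.

Besides the shell and the picture viewer there is one more tool, called after "Request:" as name(argument=value, ...), one argument or row to a line, values as JSON. apply_moves: Moves the arm, as the interface text tells. Shifts and turns lie within -1 to 1; 1 stands for 0.08 m of shift or pi rad of turn. Its arguments: {"type":"object","properties":{"deltas":{"type":"array","items":{"type":"array","items":{"type":"array","items":{"type":"number"}}}},"squeeze":{"type":"number"}},"required":["deltas"]}

```bash
ls; mkdir -p pics; cat > h.py <<'E'
import numpy as np, cv2, json
from bench import ctrl
def snap(name,fn):
    s=ctrl.read_state(); c=ctrl.camera(name)
    cv2.imwrite(f'pics/{fn}.png',c['image'][:,:,::-1])
    if name=='wrist':
        T=np.eye(4);T[:3,:3]=s['ee_rot'];T[:3,3]=s['position'];W=T@np.array(c['hand_eye'])
    else: W=np.array(c['world_from_camera'])
    d={k:float(c[k]) for k in('fx','fy','cx','cy')};d['W']=W.tolist()
    d['extra']=[k for k in c if k not in('fx','fy','cx','cy','image','world_from_camera','hand_eye')]
    json.dump(d,open(f'pics/{fn}.json','w'));return c
def load(fn):
    d=json.load(open(f'pics/{fn}.json'));d['W']=np.array(d['W']);return d
def ray(fn,uv):
    d=load(fn);u,v=uv;r=np.array([(u-d['cx'])/d['fx'],-(v-d['cy'])/d['fy'],-1.])
    return d['W'][:3,3],d['W'][:3,:3]@r
def atz(fn,uv,z):
    o,r=ray(fn,uv);return o+r*(z-o[2])/r[2]
def tri(*obs):
    A=np.zeros((3,3));b=np.zeros(3)
    for fn,uv in obs:
        o,r=ray(fn,uv);r=r/np.linalg.norm(r);P=np.eye(3)-np.outer(r,r);A+=P;b+=P@o
    p=np.linalg.solve(A,b)
    return p,[float(np.hypot(*(proj(fn,p)-uv))) for fn,uv in obs]
def proj(fn,p):
    d=load(fn);q=np.linalg.inv(d['W'])@np.append(p,1)
    return np.array([d['cx']+d['fx']*q[0]/-q[2],d['cy']+d['fy']*q[1]/q[2]])
E
python3 - <<'E'
from h import *
import bench
for n in('scene','top','wrist'):
    c=snap(n,n+'0');d=load(n+'0');print(n,d['fx'],d['cx'],d['cy'],d['extra'],d['W'].round(3).tolist())
ims=[cv2.imread(f'pics/{n}0.png') for n in('scene','top')]
cv2.imwrite('pics/a.png',cv2.resize(ims[0],(800,600)));cv2.imwrite('pics/b.png',cv2.resize(ims[1],(800,600)))
print(ctrl.read_state())
E
```

```text
pics
scene 435.29236604974255 249.49637417577014 187.92718751076046 [] [[-0.894, -0.263, 0.363, 0.98], [0.448, -0.554, 0.702, 0.816], [0.017, 0.79, 0.613, 0.797], [0.0, 0.0, 0.0, 1.0]]
top 346.6522527016002 254.21046538603449 192.62290176317182 [] [[0.02, 0.984, -0.179, 0.422], [-1.0, 0.023, 0.012, 0.007], [0.016, 0.178, 0.984, 0.925], [0.0, 0.0, 0.0, 1.0]]
wrist 289.7677216011991 254.70282525617864 192.3660094590602 [] [[0.351, -0.886, -0.302, 0.16], [0.936, 0.332, 0.116, 0.661], [-0.002, -0.323, 0.946, 0.374], [0.0, 0.0, 0.0, 1.0]]
{'t': 0.15, 'joint_pos': array([ 6.07897893e+01,  1.64448760e+01,  9.04039871e+01, -4.52031387e-04,
        7.32594858e+01, -8.59484123e+00]), 'dq': array([-0.005745  , -0.22605088, -0.27780502,  0.06557251,  0.02650342,
        0.02342019]), 'effort': array([ 1.62253749e-03, -4.06601429e+01, -2.93144649e+01, -1.63325067e-04,
        3.92313188e-03,  6.25514787e-06]), 'position': array([0.23754484, 0.63161331, 0.40362439]), 'ee_rot': array([[-9.35965798e-01,  3.52089741e-01, -9.16263167e-04],
       [ 3.52090826e-01,  9.35964376e-01, -1.65425528e-03],
       [ 2.75143370e-04, -1.87093422e-03, -9.99998212e-01]]), 'contact_force': array([ 0.22808374, -0.32679154, -0.11595072]), 'wrist_torque': array([-0.00125248, -0.00621609, -0.00616977]), 'grip_force': 0.0, 'width': 1.0006240750240638}
```

View pics/a.png

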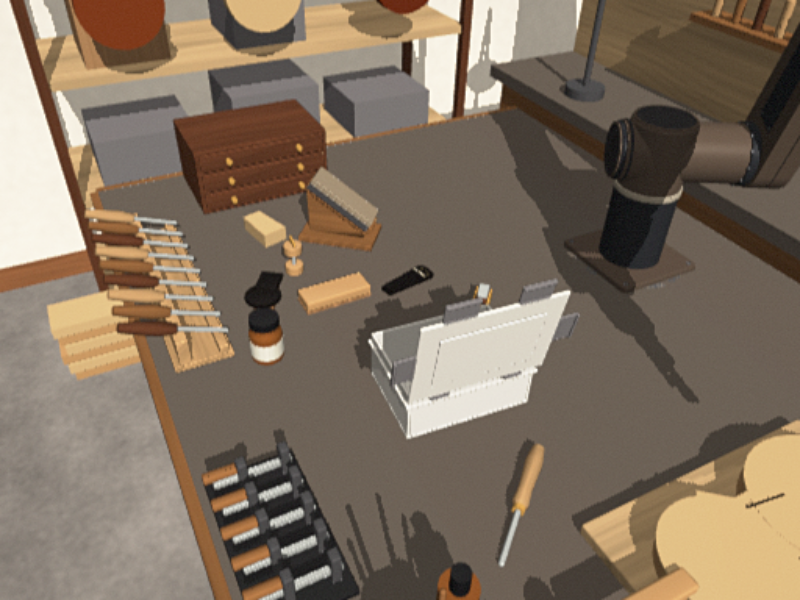

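View pics/b.png

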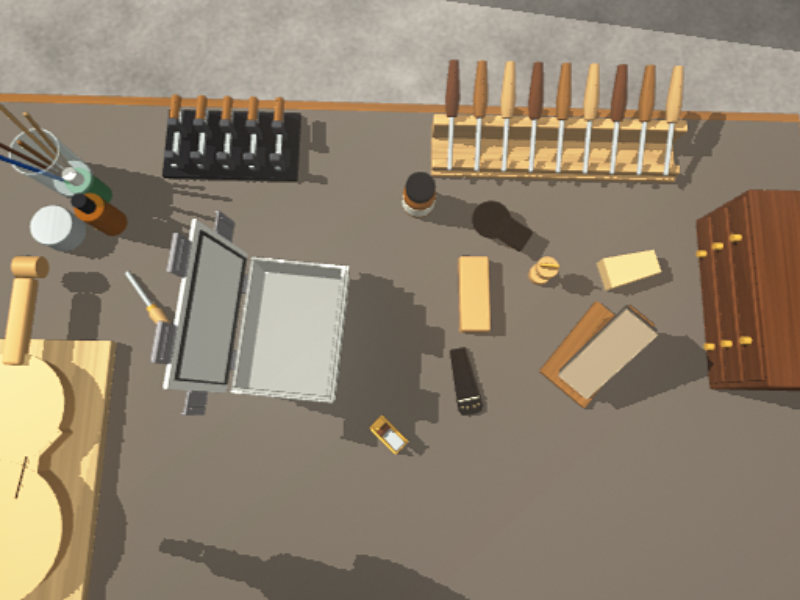

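Scene: box around (450,370), lid leaning back, stone on its rest at (340,200), block (335,292), tailpiece (408,280). Top: box rim (240–349, 257–402), block (475,293), tailpiece (466,380), stone (607,355). Zooming in for corners.

```bash
python3 - <<'E'
from h import *
t=cv2.imread('pics/top0.png');s=cv2.imread('pics/scene0.png')
def z(i,u0,v0,w,h,k): return cv2.resize(i[v0:v0+h,u0:u0+w],None,fx=k,fy=k,interpolation=cv2.INTER_CUBIC)
A=z(t,285,155,140,100,3) #420x300
B=z(s,180,100,120,100,3) #360x300
C=z(t,90,130,140,135,2.2);D=z(s,220,175,155,110,3)
o=np.zeros((600,800,3),np.uint8)
o[:300,:420]=A;o[:300,425:785]=B;o[302:302+C.shape[0],:C.shape[1]]=C[:298];o[302:600,330:330+D.shape[1]]=D[:298]
cv2.imwrite('pics/z.png',o)
E
```

```text
(no output)
```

View pics/z.png

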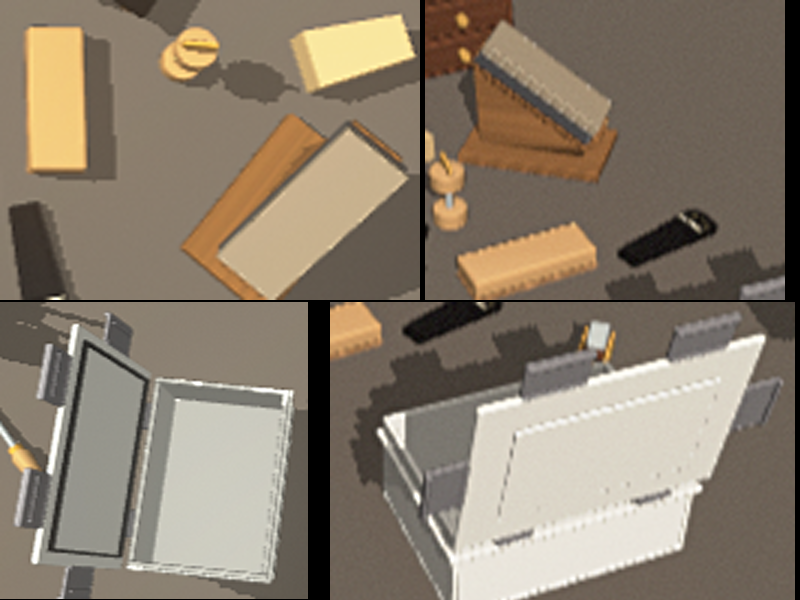

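```bash
cat > fit.py <<'E'
from h import *
from scipy.optimize import least_squares
A=lambda X,Y:('top0',(285+X/3,155+Y/3))
B=lambda X,Y:('scene0',(180+(X-425)/3,100+Y/3))
C=lambda X,Y:('top0',(90+X/2.2,130+(Y-302)/2.2))
D=lambda X,Y:('scene0',(220+(X-330)/3,175+(Y-302)/3))
def R(yaw,p): 
    c,s=np.cos(yaw),np.sin(yaw);r=np.array([[c,-s,0],[s,c,0],[0,0,1]])
    return r@np.array([[np.cos(p),0,-np.sin(p)],[0,1,0],[np.sin(p),0,np.cos(p)]])
def fit(n,obs,x0,pitch=0):
    f=lambda q:np.concatenate([proj(o[0],q[:3]+R(q[3],pitch)@(np.array(l)/1e3))-o[1] for l,o in obs])
    r=least_squares(f,x0,loss='soft_l1');print(n,(r.x[:3]*1e3).round(1),'yaw',np.degrees(r.x[3]).round(1),'rms',np.sqrt((f(r.x)**2).mean()).round(2),f(r.x).round(1).tolist());return r.x
if __name__=='__main__':
    fit('stone',[((75,29,27),A(352,124)),((75,-29,27),A(407,178)),((-75,29,27),A(220,255)),((-75,-29,27),A(272,311)),
     ((75,29,27),B(480,55)),((75,-29,27),B(503,22)),((-75,-29,27),B(610,100)),((-75,29,27),B(588,137))],[.45,-.25,.08,-.7],np.radians(35))
    fit('block',[((65,25,25),A(27,28)),((65,-25,25),A(85,28)),((-65,-25,25),A(86,172)),((-65,25,25),A(29,170)),
     ((65,-25,25),B(458,265)),((65,25,25),B(472,282)),((-65,-25,25),B(575,224)),((-65,25,25),B(596,249))],[.5,-.1,0,0])
    fit('tail',[((-56,-13,8),A(10,207)),((-56,13,8),A(40,203)),((56,-19,8),A(28,326)),((56,19,8),A(67,320)),((-56,-13,8),B(630,264)),((-56,13,8),B(620,249)),((56,19,8),B(700,212)),((56,-19,8),B(713,235))],[.5,-.1,0,3.])
    fit('box',[((105,-75,90),C(293,391)),((-105,-75,90),C(272,580)),((-105,75,90),C(130,567)),((105,75,90),C(157,380)),((105,-75,90),D(381,430))],[.5,.3,0,-.1])
E
python3 fit.py
```

```text
stone [ 507.6 -341.7   63.4] yaw -40.1 rms 1.55 [-0.7, 1.9, 0.9, 0.2, -0.4, -0.4, 0.3, -3.7, 0.7, -2.0, -1.2, 0.7, -0.6, 2.5, 2.3, -0.9]
block [ 603.8 -138.    -9.5] yaw 0.4 rms 0.83 [0.6, -0.3, -0.4, 0.0, 0.1, -0.4, 0.2, 0.0, -0.8, -2.5, 0.8, 1.4, 0.4, -0.1, 0.5, 0.5]
tail [ 456.7 -121.3  -10.3] yaw 189.8 rms 1.23 [0.3, -0.8, -0.2, -1.0, -0.8, 2.0, 0.5, 1.8, 0.0, 0.4, -1.7, 1.1, -0.8, 0.1, 2.5, -1.8]
box [530.6 161.3 -16.8] yaw -3.5 rms 1.0 [-1.9, 0.4, -0.9, -1.2, 1.7, -0.4, 0.6, 0.5, 0.4, -0.7]
```

```bash
cat >> fit.py <<'E'
    print('--- z fixed, per camera')
    S={'stone':([((75,29,27),A(352,124)),((75,-29,27),A(407,178)),((-75,29,27),A(220,255)),((-75,-29,27),A(272,311))],[((75,29,27),B(480,55)),((75,-29,27),B(503,22)),((-75,-29,27),B(610,100)),((-75,29,27),B(588,137))],.077,-.7,np.radians(35)),
    'block':([((65,25,25),A(27,28)),((65,-25,25),A(85,28)),((-65,-25,25),A(86,172)),((-65,25,25),A(29,170))],[((65,-25,25),B(458,265)),((65,25,25),B(472,282)),((-65,-25,25),B(575,224)),((-65,25,25),B(596,249))],0,0,0),
    'box':([((105,-75,90),C(293,391)),((-105,-75,90),C(272,580)),((-105,75,90),C(130,567)),((105,75,90),C(157,380))],[],0,-.1,0)}
    for n,(a,b,z,y,p) in S.items():
        for o in (a,b):
            if not o: continue
            f=lambda q:np.concatenate([proj(w[0],np.array([q[0],q[1],z])+R(q[2],p)@(np.array(l)/1e3))-w[1] for l,w in o])
            r=least_squares(f,[.5,0,y]);print(n,o[0][1][0],(r.x[:2]*1e3).round(1),np.degrees(r.x[2]).round(1),np.sqrt((r.fun**2).mean()).round(2))
    print(atz('top0',(0,0),0),proj('top0',np.array([0,0,0])),proj('scene0',np.array([0,0,0])))
E
python3 fit.py | sed -n '/---/,$p'
```

```text
--- z fixed, per camera
stone top0 [ 505.3 -335.9] -39.2 1.32
stone scene0 [ 517.3 -321.1] -41.4 1.61
block top0 [ 601.5 -136.2] 0.3 0.28
block scene0 [ 609.2 -126.3] 1.6 1.15
box top0 [528.1 157.9] -3.9 0.53
[1.15499486 0.76268874 0.        ] [247.20576015 433.84718048] [401.94985143 163.39998057]
```

```bash
cat >> h.py <<'E'
from scipy.spatial.transform import Rotation as Ro
def toolrot(yaw,tilt=0):
    """tool x = -object x, tool z = -object z, for an object at yaw deg pitched up tilt deg"""
    o=Ro.from_euler('z',yaw,degrees=True)*Ro.from_euler('y',-tilt,degrees=True)
    return o.as_matrix()@np.diag([-1,1,-1])
def tcp(p,Rt,back=0.155): return np.array(p)-Rt[:,2]*back
def go(P,Rt,s=None):
    s=s or ctrl.read_state()
    w=Ro.from_matrix(Rt@np.array(s['ee_rot']).T).as_rotvec()
    print('shift/0.08',((np.array(P)-s['position'])/.08).round(3),'turn/pi',(w/np.pi).round(4))
E
python3 - <<'E'
from h import *
from fit import R
print(ctrl.grip_depth)
Rt=toolrot(-39.5,35)
o=np.array([.505,-.335,.077]); 
for st in (.13,0): 
    P=tcp(o-Rt[:,2]*(.019+st),Rt);print(st,P)
go(tcp(o-Rt[:,2]*.149,Rt),Rt)
E
```

```text
0.1547
0.13 [ 0.37045395 -0.2240888   0.32602222]
0 [ 0.42799009 -0.27151793  0.21953246]
shift/0.08 [  1.661 -10.696  -0.97 ] turn/pi [-0.0974 -0.1694 -0.1014]
```

Request:
apply_moves(
  deltas=[
    [[0.1,-0.1,0.1,0,0,0,1],[0.2,-0.2,0.2,0,0,0,1],[0.3,-0.3,0.3,0,0,0,1],[0.4,-0.4,0.4,0,0,0,1],[0.5,-0.5,0.5,0,0,0,1],[0.6,-0.6,0.6,0,0,0,1],[0.7,-0.7,0.7,0,0,0,1],[0.8,-0.8,0.8,0,0,0,1],[0.9,-0.9,0.9,0,0,0,1],[1,-1,1,0,0,0,1]],
  ],
)

```text
t: 1.15
position: [0.3183, 0.5511, 0.4854]
ee_rot: [[-0.936, 0.352, -0.0], [0.352, 0.936, 0.0], [0.0, 0.0, -1.0]]
contact_force: [-0.0, 0.0, -0.5]
width: 1.004
grip_force: 0.0
```

Request:
apply_moves(
  deltas=[
    [[0.1,-0.1,0.03,0,0,0,1],[0.2,-0.2,0.06,0,0,0,1],[0.3,-0.3,0.09,0,0,0,1],[0.4,-0.4,0.12,0,0,0,1],[0.5,-0.5,0.15,0,0,0,1],[0.6,-0.6,0.18,0,0,0,1],[0.7,-0.7,0.21,0,0,0,1],[0.8,-0.8,0.24,0,0,0,1],[0.9,-0.9,0.27,0,0,0,1],[1,-1,0.3,0,0,0,1]],
  ],
)

```text
t: 2.15
position: [0.3983, 0.4711, 0.5089]
ee_rot: [[-0.936, 0.352, 0.0], [0.352, 0.936, 0.0], [-0.0, 0.0, -1.0]]
contact_force: [0.2, 0.1, -0.4]
width: 1.004
grip_force: 0.0
```

Request:
apply_moves(
  deltas=[
    [[0.07,-0.1,0,0,0,0,1],[0.14,-0.2,0,0,0,0,1],[0.21,-0.3,0,0,0,0,1],[0.28,-0.4,0,0,0,0,1],[0.35,-0.5,0,0,0,0,1],[0.42,-0.6,0,0,0,0,1],[0.49,-0.7,0,0,0,0,1],[0.56,-0.8,0,0,0,0,1],[0.63,-0.9,0,0,0,0,1],[0.7,-1,0,0,0,0,1]],
  ],
)

```text
t: 3.15
position: [0.4541, 0.3911, 0.5087]
ee_rot: [[-0.936, 0.352, -0.0], [0.352, 0.936, 0.0], [0.0, 0.0, -1.0]]
contact_force: [0.3, -0.3, 0.6]
width: 1.001
grip_force: 0.0
```

Request:
apply_moves(
  deltas=[
    [[0,-0.1,0,0,0,0,1],[0,-0.2,0,0,0,0,1],[0,-0.3,0,0,0,0,1],[0,-0.4,0,0,0,0,1],[0,-0.5,0,0,0,0,1],[0,-0.6,0,0,0,0,1],[0,-0.7,0,0,0,0,1],[0,-0.8,0,0,0,0,1],[0,-0.9,0,0,0,0,1],[0,-1,0,0,0,0,1]],
  ],
)

```text
t: 4.15
position: [0.4536, 0.3111, 0.5088]
ee_rot: [[-0.936, 0.352, 0.0], [0.352, 0.936, -0.0], [-0.0, 0.0, -1.0]]
contact_force: [0.4, -0.4, 0.1]
width: 0.999
grip_force: 0.0
```

Request:
apply_moves(
  deltas=[
    [[0,-0.1,0,0,0,0,1],[0,-0.2,0,0,0,0,1],[0,-0.3,0,0,0,0,1],[0,-0.4,0,0,0,0,1],[0,-0.5,0,0,0,0,1],[0,-0.6,0,0,0,0,1],[0,-0.7,0,0,0,0,1],[0,-0.8,0,0,0,0,1],[0,-0.9,0,0,0,0,1],[0,-1,0,0,0,0,1]],
  ],
)

```text
t: 5.15
position: [0.4536, 0.2311, 0.5087]
ee_rot: [[-0.936, 0.352, -0.0], [0.352, 0.936, -0.0], [0.0, -0.0, -1.0]]
contact_force: [-0.2, 0.7, 0.4]
width: 0.998
grip_force: 0.0
```

Request:
apply_moves(
  deltas=[
    [[0,-0.1,0,0,0,0,1],[0,-0.2,0,0,0,0,1],[0,-0.3,0,0,0,0,1],[0,-0.4,0,0,0,0,1],[0,-0.5,0,0,0,0,1],[0,-0.6,0,0,0,0,1],[0,-0.7,0,0,0,0,1],[0,-0.8,0,0,0,0,1],[0,-0.9,0,0,0,0,1],[0,-1,0,0,0,0,1]],
  ],
)

```text
t: 6.15
position: [0.4536, 0.1511, 0.5087]
ee_rot: [[-0.936, 0.352, -0.0], [0.352, 0.936, -0.0], [0.0, -0.0, -1.0]]
contact_force: [-0.4, -0.7, -0.5]
width: 1.005
grip_force: 0.0
```

```bash
python3 - <<'E'
from h import *
s=ctrl.read_state();print(s['t'],s['position'],s['joint_pos'].round(1),s['contact_force'].round(1))
snap('wrist','w_box');snap('top','top1')
E
```

```text
6.15 [0.45360475 0.15109967 0.50871452] [  6.2 -12.9 109.6  -0.   83.3 -63.1] [-0.4 -0.7 -0.5]
```

Request:
apply_moves(
  deltas=[
    [[0,-0.1,0,0,0,0,1],[0,-0.2,0,0,0,0,1],[0,-0.3,0,0,0,0,1],[0,-0.4,0,0,0,0,1],[0,-0.5,0,0,0,0,1],[0,-0.6,0,0,0,0,1],[0,-0.7,0,0,0,0,1],[0,-0.8,0,0,0,0,1],[0,-0.9,0,0,0,0,1],[0,-1,0,0,0,0,1]],
  ],
)

```text
t: 7.25
position: [0.4536, 0.0711, 0.5087]
ee_rot: [[-0.936, 0.352, 0.0], [0.352, 0.936, -0.0], [-0.0, -0.0, -1.0]]
contact_force: [-1.5, 0.2, -0.7]
width: 1.0
grip_force: 0.0
```

Request:
apply_moves(
  deltas=[
    [[0,-0.1,0,0,0,0,1],[0,-0.2,0,0,0,0,1],[0,-0.3,0,0,0,0,1],[0,-0.4,0,0,0,0,1],[0,-0.5,0,0,0,0,1],[0,-0.6,0,0,0,0,1],[0,-0.7,0,0,0,0,1],[0,-0.8,0,0,0,0,1],[0,-0.9,0,0,0,0,1],[0,-1,0,0,0,0,1]],
  ],
)

```text
t: 8.25
position: [0.4536, -0.0089, 0.5087]
ee_rot: [[-0.936, 0.352, 0.0], [0.352, 0.936, -0.0], [-0.0, -0.0, -1.0]]
contact_force: [0.6, 0.4, 0.7]
width: 0.999
grip_force: 0.0
```

Request:
apply_moves(
  deltas=[
    [[-0.03,-0.09,-0.08,0,0,0,1],[-0.07,-0.18,-0.15,0,0,0,1],[-0.1,-0.27,-0.23,0,0,0,1],[-0.14,-0.36,-0.3,0,0,0,1],[-0.18,-0.45,-0.38,0,0,0,1],[-0.21,-0.54,-0.46,0,0,0,1],[-0.25,-0.63,-0.53,0,0,0,1],[-0.28,-0.72,-0.61,0,0,0,1],[-0.32,-0.81,-0.68,0,0,0,1],[-0.35,-0.9,-0.76,0,0,0,1]],
  ],
)

```text
t: 9.25
position: [0.4254, -0.0808, 0.4476]
ee_rot: [[-0.936, 0.352, 0.0], [0.352, 0.936, -0.0], [-0.0, -0.0, -1.0]]
contact_force: [0.6, -0.3, -0.5]
width: 0.997
grip_force: 0.0
```

```bash
python3 - <<'E'
from h import *
s=ctrl.read_state();print(s['t'],s['position'],s['joint_pos'].round(1),s['contact_force'].round(1))
snap('wrist','w_blk')
E
```

```text
9.25 [ 0.42537605 -0.08082524  0.44755047] [-24.2 -17.7 119.7  -0.   78.  -93.6] [ 0.6 -0.3 -0.5]
```

Request:
apply_moves(
  deltas=[
    [[-0.03,-0.09,-0.08,0,0,0,1],[-0.07,-0.18,-0.15,0,0,0,1],[-0.1,-0.27,-0.23,0,0,0,1],[-0.14,-0.36,-0.3,0,0,0,1],[-0.18,-0.45,-0.38,0,0,0,1],[-0.21,-0.54,-0.46,0,0,0,1],[-0.25,-0.63,-0.53,0,0,0,1],[-0.28,-0.72,-0.61,0,0,0,1],[-0.32,-0.81,-0.68,0,0,0,1],[-0.35,-0.9,-0.76,0,0,0,1]],
  ],
)

```text
t: 10.3
position: [0.3974, -0.1528, 0.3867]
ee_rot: [[-0.936, 0.352, 0.0], [0.352, 0.936, -0.0], [-0.0, -0.0, -1.0]]
contact_force: [0.6, -0.5, 0.2]
width: 0.998
grip_force: 0.0
```

Request:
apply_moves(
  deltas=[
    [[-0.03,-0.09,-0.08,-0.012,-0.021,-0.012,1],[-0.07,-0.18,-0.15,-0.024,-0.042,-0.025,1],[-0.1,-0.27,-0.23,-0.036,-0.063,-0.038,1],[-0.14,-0.36,-0.3,-0.049,-0.085,-0.05,1],[-0.18,-0.45,-0.38,-0.061,-0.106,-0.063,1],[-0.21,-0.54,-0.46,-0.073,-0.127,-0.076,1],[-0.25,-0.63,-0.53,-0.085,-0.148,-0.089,1],[-0.28,-0.72,-0.61,-0.0974,-0.1694,-0.1014,1],[-0.32,-0.81,-0.68,-0.0974,-0.1694,-0.1014,1],[-0.35,-0.89,-0.76,-0.0974,-0.1694,-0.1014,1]],
  ],
)

```text
t: 11.3
position: [0.3692, -0.2239, 0.3259]
ee_rot: [[-0.632, 0.635, 0.444], [0.521, 0.772, -0.364], [-0.574, 0.001, -0.819]]
contact_force: [-0.3, -0.4, -0.3]
width: 1.001
grip_force: 0.0
```

```bash
python3 - <<'E'
from h import *
s=ctrl.read_state();print(s['t'],s['position'],s['joint_pos'].round(1),s['contact_force'].round(1))
snap('wrist','w_st')
o=np.zeros((600,800,3),np.uint8)
for k,n in enumerate(['w_st','w_blk']):
    o[:300,k*400:k*400+400]=cv2.resize(cv2.imread(f'pics/{n}.png'),(400,300),interpolation=cv2.INTER_AREA)
o[300:,:400]=cv2.resize(cv2.imread('pics/w_box.png'),(400,300),interpolation=cv2.INTER_AREA)
cv2.imwrite('pics/m1.png',o)
E
```

```text
11.3 [ 0.36922039 -0.22391405  0.32588578] [ -45.4  -16.5  133.4    7.2   28.5 -101.2] [-0.3 -0.4 -0.3]
```

View pics/m1.png

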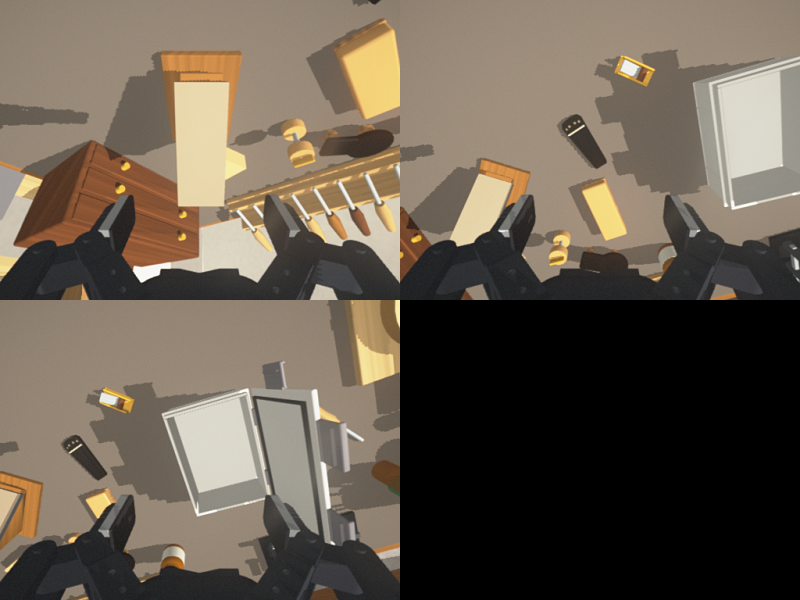

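Wrist: stone face at (175–228, 82–206), centred between the fingers (col 200); block at (205,210), tail at (183,142) in the second panel; box rim (163,113),(249,90),(198,215) in the third. Fusing with the top view.

```bash
cat > fit2.py <<'E'
from h import *
from fit import R,A,C,least_squares
W=lambda n:(lambda X,Y:(n,(X*1.28+.14,Y*1.28+.14)))
S,K,X=W('w_st'),W('w_blk'),W('w_box')
T=lambda x,y:('top0',(x/1.5625,y/1.5625))
def run(n,wr,top,z,yaw,p=0,c=(.5,0)):
    for lab,o,fz in(('wrist,z fixed',wr,1),('top,z fixed',top,1),('both,z free',wr+top,0)):
        P=lambda q:np.array([q[0],q[1],z if fz else q[3]])
        f=lambda q:np.concatenate([proj(w[0],P(q)+R(q[2],np.radians(p))@(np.array(l)/1e3))-w[1] for l,w in o])
        r=least_squares(f,[*c,yaw,z],loss='soft_l1');print(n,lab,(P(r.x)*1e3).round(1),np.degrees(r.x[2]).round(1),'rms',np.sqrt((f(r.x)**2).mean()).round(2))
if __name__=='__main__':
    run('stone',[((-75,29,27),S(228,82)),((-75,-29,27),S(175,82)),((75,29,27),S(225,206)),((75,-29,27),S(176.5,205.5))],[((75,29,27),A(352,124)),((75,-29,27),A(407,178)),((-75,29,27),A(220,255)),((-75,-29,27),A(272,311))],.077,-.7,35,(.5,-.33))
    run('block',[((-65,-25,25),K(183,184)),((-65,25,25),K(204,179)),((65,25,25),K(226,236)),((65,-25,25),K(203,240))],[((65,25,25),A(27,28)),((65,-25,25),A(85,28)),((-65,-25,25),A(86,172)),((-65,25,25),A(29,170))],0,0,0,(.6,-.13))
    run('tail',[((56,19,8),K(160,120)),((56,-19,8),K(182,115)),((-56,13,8),K(192,168)),((-56,-13,8),K(206,160))],[((-56,-13,8),A(10,207)),((-56,13,8),A(40,203)),((56,-19,8),A(28,326)),((56,19,8),A(67,320))],0,3.3,0,(.46,-.12))
    run('box',[((-105,-75,90),X(163,113)),((-105,75,90),X(249,90)),((105,-75,90),X(198,215.5))],[((105,-75,90),C(293,391)),((-105,-75,90),C(272,580)),((-105,75,90),C(130,567)),((105,75,90),C(157,380))],0,-.1,0,(.53,.16))
E
python3 fit2.py
```

```text
stone wrist,z fixed [ 507.3 -333.2   77. ] -39.6 rms 1.13
stone top,z fixed [ 506.1 -336.2   77. ] -39.6 rms 1.35
stone both,z free [ 507.1 -334.    76.7] -39.7 rms 1.44
block wrist,z fixed [ 598.5 -132.4    0. ] -2.5 rms 2.42
block top,z fixed [ 601.5 -136.2    0. ] 0.3 rms 0.28
block both,z free [ 600.9 -135.2   -1.2] -0.6 rms 2.02
tail wrist,z fixed [ 452.9 -118.2    0. ] 187.9 rms 2.94
tail top,z fixed [ 457.9 -120.1    0. ] 190.6 rms 1.2
tail both,z free [ 459.  -122.9  -22.7] 189.3 rms 2.0
box wrist,z fixed [528.8 166.3   0. ] -4.5 rms 1.03
box top,z fixed [528.1 157.9   0. ] -3.9 rms 0.53
box both,z free [528.8 164.2  -2.4] -4.7 rms 1.75
```

```bash
python3 - <<'E'
from h import *
Rt=toolrot(-39.6,35);o=np.array([.5072,-.3338,.0768])
for st in(.035,0): go(tcp(o-Rt[:,2]*(.018+st),Rt),Rt)
E
```

```text
shift/0.08 [ 0.58  -0.419 -0.97 ] turn/pi [-0.0006 -0.0003 -0.0006]
shift/0.08 [ 0.774 -0.579 -1.328] turn/pi [-0.0006 -0.0003 -0.0006]
```

Request:
apply_moves(
  deltas=[
    [[0.06,-0.04,-0.1,0,0,0,1],[0.14,-0.1,-0.24,0,0,0,1],[0.23,-0.17,-0.39,0,0,0,1],[0.32,-0.23,-0.53,0,0,0,1],[0.41,-0.29,-0.68,0,0,0,1],[0.49,-0.35,-0.82,0,0,0,1],[0.54,-0.39,-0.91,0,0,0,1],[0.58,-0.42,-0.97,0,0,0,1],[0.58,-0.42,-0.97,0,0,0,1],[0.58,-0.42,-0.97,0,0,0,1]],
  ],
)

```text
t: 12.35
position: [0.4161, -0.257, 0.2489]
ee_rot: [[-0.632, 0.635, 0.444], [0.521, 0.772, -0.364], [-0.574, 0.001, -0.819]]
contact_force: [0.5, -0.1, 0.1]
width: 0.998
grip_force: 0.0
```

```bash
python3 - <<'E'
from h import *
s=ctrl.read_state();print(s['t'],s['position'],s['contact_force'].round(1))
snap('wrist','w_st2')
cv2.imwrite('pics/m2.png',cv2.imread('pics/w_st2.png'))
E
```

```text
12.35 [ 0.41612504 -0.25702514  0.24891704] [ 0.5 -0.1  0.1]
```

View pics/m2.png

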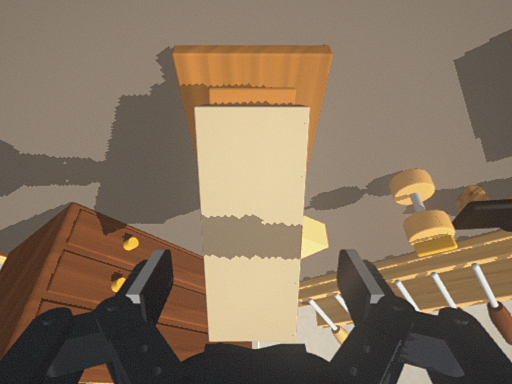

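The stone is centred (col 253) between the fingertips (172 and 340). Descend and grip.

Request:
apply_moves(
  deltas=[
    [[0.05,-0.04,-0.09,0,0,0,1],[0.1,-0.08,-0.18,0,0,0,1],[0.15,-0.12,-0.27,0,0,0,1],[0.194,-0.16,-0.358,0,0,0,1],[0.194,-0.16,-0.358,0,0,0,0.3],[0.194,-0.16,-0.358,0,0,0,-0.3],[0.194,-0.16,-0.358,0,0,0,-1],[0.194,-0.16,-0.358,0,0,0,-1],[0.194,-0.16,-0.358,0,0,0,-1],[0.194,-0.16,-0.358,0,0,0,-1]],
  ],
  squeeze=90,
)

```text
t: 13.4
position: [0.4315, -0.2703, 0.2219]
ee_rot: [[-0.633, 0.635, 0.443], [0.521, 0.773, -0.362], [-0.572, 0.001, -0.82]]
contact_force: [-4.9, 0.5, 2.8]
width: 0.661
grip_force: 97.0
```

```bash
python3 - <<'E'
from h import *
go([.5459,.1527,.298],toolrot(-4.2,0))
E
```

```text
shift/0.08 [1.43  5.288 0.952] turn/pi [0.0727 0.1829 0.1895]
```

Request:
apply_moves(
  deltas=[
    [[-0.02,0.01,0.08,0,0,0,-1],[-0.05,0.02,0.2,0,0,0,-1],[-0.08,0.04,0.32,0,0,0,-1],[-0.1,0.08,0.45,0,0,0,-1],[-0.1,0.15,0.57,0,0,0,-1],[-0.1,0.25,0.69,0,0,0,-1],[-0.08,0.37,0.8,0,0,0,-1],[-0.05,0.5,0.9,0,0,0,-1],[-0.02,0.62,0.96,0,0,0,-1],[0,0.72,1,0,0,0,-1]],
  ],
)

```text
t: 14.4
position: [0.4315, -0.2118, 0.3028]
ee_rot: [[-0.633, 0.635, 0.443], [0.522, 0.773, -0.362], [-0.572, 0.002, -0.82]]
contact_force: [-0.3, 0.3, -5.8]
width: 0.666
grip_force: 97.5
```

Request:
apply_moves(
  deltas=[
    [[0.03,0.09,0,0.007,0.018,0.019,-1],[0.06,0.18,0,0.015,0.037,0.038,-1],[0.09,0.27,0,0.022,0.055,0.057,-1],[0.12,0.37,0,0.029,0.073,0.076,-1],[0.14,0.46,0,0.036,0.091,0.095,-1],[0.17,0.55,0,0.044,0.11,0.114,-1],[0.2,0.64,0,0.051,0.128,0.133,-1],[0.23,0.73,0,0.058,0.146,0.152,-1],[0.26,0.82,0,0.065,0.165,0.17,-1],[0.29,0.92,0,0.0727,0.1829,0.1895,-1]],
  ],
)

```text
t: 15.4
position: [0.455, -0.1386, 0.3027]
ee_rot: [[-0.997, 0.072, 0.001], [0.072, 0.997, -0.001], [-0.001, -0.001, -1.0]]
contact_force: [-0.5, 0.4, -6.2]
width: 0.663
grip_force: 97.4
```

Request:
apply_moves(
  deltas=[
    [[0.03,0.09,0,0,0,0,-1],[0.06,0.18,0,0,0,0,-1],[0.09,0.27,0,0,0,0,-1],[0.12,0.37,0,0,0,0,-1],[0.14,0.46,0,0,0,0,-1],[0.17,0.55,0,0,0,0,-1],[0.2,0.64,0,0,0,0,-1],[0.23,0.73,0,0,0,0,-1],[0.26,0.82,0,0,0,0,-1],[0.29,0.92,0,0,0,0,-1]],
  ],
)

```text
t: 16.4
position: [0.4783, -0.0649, 0.3017]
ee_rot: [[-0.997, 0.074, 0.0], [0.074, 0.997, 0.0], [0.0, 0.0, -1.0]]
contact_force: [0.3, -0.2, -6.2]
width: 0.657
grip_force: 97.4
```

Request:
apply_moves(
  deltas=[
    [[0.03,0.09,0,0,0,0,-1],[0.06,0.18,0,0,0,0,-1],[0.09,0.27,0,0,0,0,-1],[0.12,0.37,0,0,0,0,-1],[0.14,0.46,0,0,0,0,-1],[0.17,0.55,0,0,0,0,-1],[0.2,0.64,0,0,0,0,-1],[0.23,0.73,0,0,0,0,-1],[0.26,0.82,0,0,0,0,-1],[0.29,0.92,0,0,0,0,-1]],
  ],
)

```text
t: 17.4
position: [0.5015, 0.0087, 0.3017]
ee_rot: [[-0.997, 0.074, 0.0], [0.074, 0.997, 0.0], [-0.0, 0.0, -1.0]]
contact_force: [-0.5, 0.3, -5.9]
width: 0.665
grip_force: 97.4
```

```bash
python3 - <<'E'
from h import *
s=ctrl.read_state();print(s['t'],s['position'],s['joint_pos'].round(1))
snap('wrist','w_b1')
E
```

```text
17.4 [0.50151787 0.00866102 0.30171592] [-10.6   0.9 119.3   0.   59.8 -96.4]
```

Request:
apply_moves(
  deltas=[
    [[0.03,0.09,0,0,0,0,-1],[0.06,0.18,0,0,0,0,-1],[0.09,0.27,0,0,0,0,-1],[0.12,0.37,0,0,0,0,-1],[0.14,0.46,0,0,0,0,-1],[0.17,0.55,0,0,0,0,-1],[0.2,0.64,0,0,0,0,-1],[0.23,0.73,0,0,0,0,-1],[0.26,0.82,0,0,0,0,-1],[0.29,0.92,0,0,0,0,-1]],
  ],
)

```text
t: 18.45
position: [0.5247, 0.0823, 0.3017]
ee_rot: [[-0.997, 0.074, 0.0], [0.074, 0.997, 0.0], [0.0, 0.0, -1.0]]
contact_force: [-0.6, -0.3, -5.6]
width: 0.657
grip_force: 97.4
```

```bash
python3 - <<'E'
from h import *
s=ctrl.read_state();print(s['t'],s['position'],s['joint_pos'].round(1))
snap('wrist','w_b2')
o=np.zeros((600,800,3),np.uint8)
for k,n in enumerate(['w_b1','w_b2']): o[:300,k*400:k*400+400]=cv2.resize(cv2.imread(f'pics/{n}.png'),(400,300),interpolation=cv2.INTER_AREA)
i=cv2.imread('pics/top1.png')
o[300:,:400]=cv2.resize(i[130:280,90:290],(400,300),interpolation=cv2.INTER_CUBIC)
o[300:,400:]=cv2.resize(cv2.imread('pics/w_b2.png')[0:240,192:512],(400,300),interpolation=cv2.INTER_AREA)
cv2.imwrite('pics/m3.png',o)
E
```

```text
18.45 [0.52469841 0.08227765 0.30169318] [ -2.    4.7 115.4   0.   60.  -87.8]
```

View pics/m3.png

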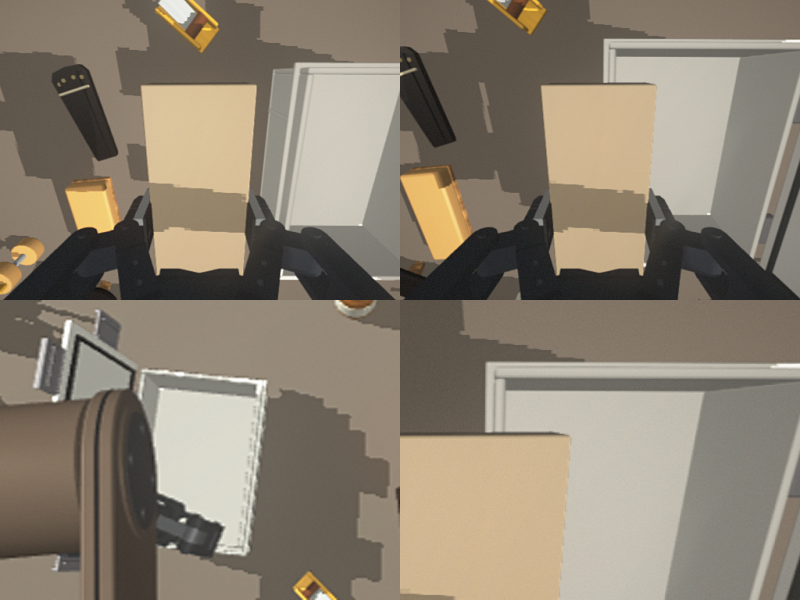

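Box near-left rim corner at (204,40) in panel 2 and (296,64) in panel 1; far floor corners (313,213) and (289,226). Stone level and square with the near rim.

```bash
python3 - <<'E'
from h import *
from fit import R,least_squares
W=lambda n,X,Y:(n,(X*1.28+.14,Y*1.28+.14))
obs=[((-105,-75,90),('w_b2',(261.6,50.4))),((-105,-75,90),W('w_b1',296,64)),((100,70,5),W('w_b2',313,213)),((100,-70,5),W('w_b1',289,226))]
for free in(0,1):
    P=lambda q:np.array([q[0],q[1],q[3]*free])
    f=lambda q:np.concatenate([proj(w[0],P(q)+R(q[2],0)@(np.array(l)/1e3))-w[1] for l,w in obs])
    r=least_squares(f,[.53,.16,-.07,0]);print(P(r.x).round(4),np.degrees(r.x[2]).round(2),f(r.x).round(1))
print(tri(obs[0][1],obs[1][1]))
a=[atz('w_b2',(X*1.28,Y*1.28),.3017-.146) for X,Y in((141.5,86),(256,85))]; print(a)
s=ctrl.read_state();Rm=s['ee_rot'];print([ (Rm.T@(p-s['position'])).round(4) for p in a])
E
```

```text
[0.5237 0.1705 0.    ] 1.45 [ -2.4   3.    7.5   4.4  11.7 -11.6 -21.4  -3.2]
[0.5235 0.1696 0.0036] 1.5 [ -4.    1.9   8.5   4.1  12.7  -9.9 -21.1  -1.2]
(array([0.4175282 , 0.09474199, 0.07436895]), [0.5014970373364014, 0.4891479373080614])
[array([0.44598011, 0.05997959, 0.1557    ]), array([0.44964015, 0.1163909 , 0.1557    ])]
[array([ 0.0771, -0.0291,  0.146 ]), array([0.0776, 0.0274, 0.1461])]
```

```bash
python3 - <<'E'
from h import *
from fit import R,C,least_squares
W=lambda n,X,Y:(n,(X*1.28+.14,Y*1.28+.14))
Q=lambda X,Y:('top1',(90+X/2,130+(Y-300)/2))
w=[((-105,-75,90),('w_b2',(261.6,50.4))),((-105,-75,90),W('w_b1',296,64)),((100,70,5),W('w_b2',313,213))]
t=[((105,-75,90),Q(266,380)),((-105,-75,90),Q(249,554)),((105,75,90),Q(141,370)),((100,70,5),Q(166,389))]
for obs in(w,t,w+t):
    f=lambda q:np.concatenate([proj(k[0],np.array([q[0],q[1],0])+R(q[2],0)@(np.array(l)/1e3))-k[1] for l,k in obs])
    r=least_squares(f,[.53,.16,-.07],loss='soft_l1');print(r.x[:2].round(4),np.degrees(r.x[2]).round(2),f(r.x).round(1))
for l,k in w+t: print(l,k[0],atz(k[0],k[1],l[2]/1e3).round(4))
# reproject the fused model on w_b2, w_b1
v=[]
for n in('w_b1','w_b2'):
    i=cv2.imread(f'pics/{n}.png')
    for z,a,b,c in((90,105,75,(0,0,255)),(90,100,70,(0,255,0)),(5,100,70,(255,0,0))):
        p=[proj(n,np.array([.5282,.1615,0])+R(np.radians(-4.2),0)@(np.array([sx*a,sy*b,z])/1e3)) for sx,sy in((1,1),(1,-1),(-1,-1),(-1,1))]
        cv2.polylines(i,[np.array(p).round().astype(int)],True,c,1)
    v.append(cv2.resize(i,(400,300),interpolation=cv2.INTER_AREA) if 0 else i[:, 112:512])
cv2.imwrite('pics/m4.png',np.hstack(v))
E
```

```text
[0.5269 0.1647] -2.24 [-0.9 -0.3  9.3  1.4 -0.7 -4.6]
[0.5284 0.1557] -3.59 [ 0.   0.2 -0.2 -0.8  2.1  0.1 -1.2  0.5]
[0.5286 0.1602] -3.83 [-3.4 -0.4  6.9  1.3 -7.9 -1.4 -1.6  0.2 -2.3 -0.8  0.4 -0.2 -2.7  0.3]
(-105, -75, 90) w_b2 [0.4192 0.0943 0.09  ]
(-105, -75, 90) w_b1 [0.4179 0.0883 0.09  ]
(100, 70, 5) w_b2 [0.6354 0.232  0.005 ]
(105, -75, 90) top1 [0.6289 0.0744 0.09  ]
(-105, -75, 90) top1 [0.4171 0.0868 0.09  ]
(105, 75, 90) top1 [0.6379 0.2291 0.09  ]
(100, 70, 5) top1 [0.6342 0.2162 0.005 ]
```

View pics/m4.png

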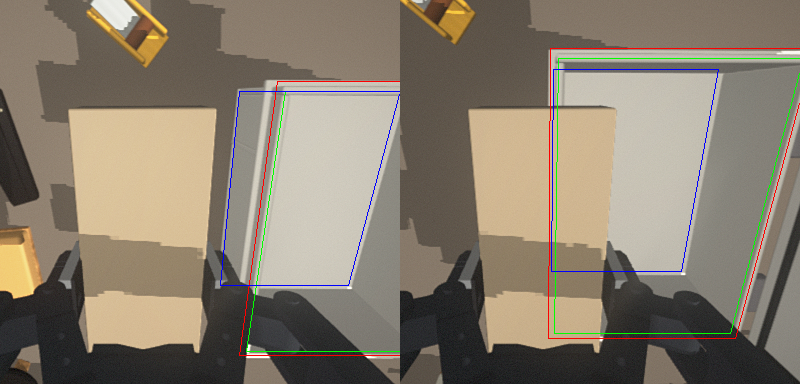

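Overlay fits well in the second view (box ≈ (0.528, 0.161), yaw −4.2°). Moving in and lowering.

Request:
apply_moves(
  deltas=[
    [[0.04,0.12,0,0,0,0,-1],[0.1,0.34,0,0,0,0,-1],[0.17,0.58,0,0,0,0,-1],[0.23,0.78,0,0,0,0,-1],[0.26,0.88,-0.05,0,0,0,-1],[0.26,0.88,-0.2,0,0,0,-1],[0.26,0.88,-0.4,0,0,0,-1],[0.26,0.88,-0.6,0,0,0,-1],[0.26,0.88,-0.78,0,0,0,-1],[0.26,0.88,-0.9,0,0,0,-1]],
  ],
)

```text
t: 19.5
position: [0.5445, 0.1515, 0.227]
ee_rot: [[-0.997, 0.075, -0.004], [0.075, 0.997, -0.0], [0.004, -0.0, -1.0]]
contact_force: [0.2, -0.6, -6.1]
width: 0.66
grip_force: 97.4
```

Request:
apply_moves(
  deltas=[
    [[0,0,-0.1,0,0,0,-1],[0,0,-0.2,0,0,0,-1],[0,0,-0.3,0,0,0,-1],[0,0,-0.38,0,0,0,-1],[0,0,-0.45,0,0,0,-1],[0,0,-0.5,0,0,0,-1],[0,0,-0.53,0,0,0,-1],[0,0,-0.55,0,0,0,-1],[0,0,-0.57,0,0,0,-1],[0,0,-0.58,0,0,0,-1]],
  ],
)

```text
t: 20.5
position: [0.5474, 0.1551, 0.1867]
ee_rot: [[-0.997, 0.074, 0.009], [0.074, 0.997, 0.006], [-0.009, 0.007, -1.0]]
contact_force: [1.3, 16.3, 4.4]
width: 0.659
grip_force: 99.6
```

```bash
python3 - <<'E'
from h import *
s=ctrl.read_state();print(s['t'],s['position'],s['contact_force'].round(1))
snap('wrist','w_b3');snap('top','t_b3');snap('scene','s_b3')
o=np.zeros((384,800,3),np.uint8);o[:,:400]=cv2.imread('pics/w_b3.png')[:,56:456];o[:,400:]=cv2.resize(cv2.imread('pics/s_b3.png')[165:310,220:371],(400,384))
cv2.imwrite('pics/m5.png',o)
E
```

```text
20.5 [0.54743999 0.15506762 0.18673064] [ 1.3 16.3  4.4]
```

View pics/m5.png

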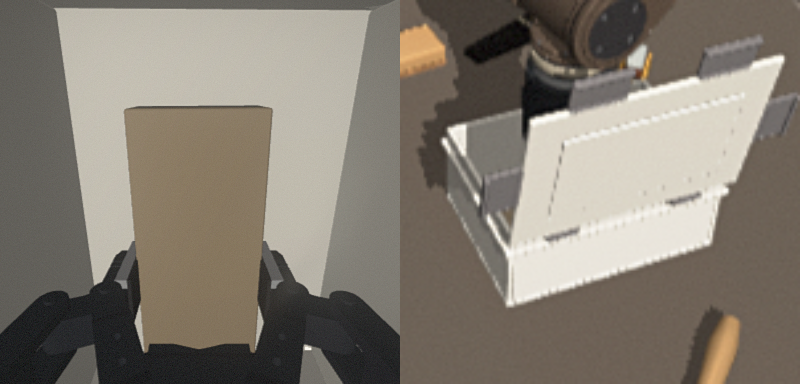

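The stone is inside, but 16 N towards +y: the left finger knuckle is touching the −y wall. Raise, shift +y, lower again.

Request:
apply_moves(
  deltas=[
    [[0,0,0.2,0,0,0,-1],[0,0.05,0.25,0,0,0,-1],[0,0.1,0.25,0,0,0,-1],[0,0.13,0.22,0,0,0,-1],[0,0.13,0.17,0,0,0,-1],[0,0.13,0.12,0,0,0,-1],[0,0.13,0.08,0,0,0,-1],[0,0.13,0.05,0,0,0,-1],[0,0.13,0.02,0,0,0,-1],[0,0.13,0,0,0,0,-1]],
  ],
)

```text
t: 21.65
position: [0.5453, 0.1624, 0.183]
ee_rot: [[-0.997, 0.074, -0.0], [0.074, 0.997, 0.0], [0.0, 0.0, -1.0]]
contact_force: [0.5, 0.5, -5.6]
width: 0.657
grip_force: 104.3
```

Request:
apply_moves(
  deltas=[
    [[0.03,0,0,0,0,0,-1],[0.06,0,0,0,0,0,-1],[0.08,-0.01,0,0,0,0,-1],[0.1,-0.01,0,0,0,0,-1],[0.11,-0.01,0,0,0,0,-1],[0.12,-0.01,0,0,0,0,-1],[0.12,-0.01,-0.015,0,0,0,-1],[0.12,-0.01,-0.03,0,0,0,-1],[0.12,-0.01,-0.04,0,0,0,-1],[0.12,-0.01,-0.045,0,0,0,-1]],
  ],
)

```text
t: 22.65
position: [0.5547, 0.1617, 0.1795]
ee_rot: [[-0.997, 0.074, -0.0], [0.074, 0.997, 0.0], [0.0, 0.0, -1.0]]
contact_force: [-0.2, -0.4, -5.9]
width: 0.659
grip_force: 104.3
```

Request:
apply_moves(
  deltas=[
    [[0,0,-0.01,0,0,0,-1],[0,0,-0.02,0,0,0,-1],[0,0,-0.03,0,0,0,-1],[0.01,0,-0.03,0,0,0,-1],[0.02,0,-0.03,0,0,0,-1],[0.03,0,-0.03,0,0,0,-1],[0.04,0,-0.03,0,0,0,-1],[0.05,0,-0.03,0,0,0,-1],[0.06,0,-0.03,0,0,0,-1],[0.06,0,-0.03,0,0,0,-1]],
  ],
)

```text
t: 23.65
position: [0.5592, 0.162, 0.1788]
ee_rot: [[-0.997, 0.073, -0.005], [0.073, 0.997, 0.0], [0.005, 0.0, -1.0]]
contact_force: [-9.9, -1.3, 9.5]
width: 0.661
grip_force: 106.1
```

Request:
apply_moves(
  deltas=[
    [[0,0,0.01,0,0,0,-1],[0,0,0.02,0,0,0,-1],[0,0,0.03,0,0,0,-1],[0.01,0,0.03,0,0,0,-1],[0.02,0,0.03,0,0,0,-1],[0.03,0,0.03,0,0,0,-1],[0.03,0,0.03,0,0,0,-1],[0.03,0,0.02,0,0,0,-1],[0.03,0,0.02,0,0,0,-1],[0.03,0,0.015,0,0,0,-1]],
  ],
)

```text
t: 24.65
position: [0.5602, 0.1621, 0.1788]
ee_rot: [[-0.997, 0.074, -0.011], [0.074, 0.997, 0.0], [0.011, -0.001, -1.0]]
contact_force: [-17.2, -0.0, 11.4]
width: 0.658
grip_force: 106.2
```

Request:
apply_moves(
  deltas=[
    [[-0.01,0,0,0,0,0,0.4],[-0.02,0,0.01,0,0,0,0.7],[-0.02,0,0.01,0,0,0,0.7],[-0.02,0,0.01,0,0,0,0.7],[-0.02,0,0.06,0,0,0,0.7],[-0.02,0,0.2,0,0,0,0.7],[-0.02,0,0.4,0,0,0,0.7],[-0.02,0,0.6,0,0,0,0.7],[-0.02,0,0.8,0,0,0,0.7],[-0.02,0,1,0,0,0,0.7]],
  ],
)

```text
t: 25.65
position: [0.5606, 0.1617, 0.2607]
ee_rot: [[-0.997, 0.074, 0.002], [0.074, 0.997, 0.0], [-0.002, 0.001, -1.0]]
contact_force: [-1.2, 0.3, 0.5]
width: 0.848
grip_force: 0.0
```

Request:
apply_moves(
  deltas=[
    [[0.04,0,0.2,0,0,0,0.7],[0.08,0,0.4,0,0,0,0.7],[0.12,-0.1,0.5,0,0,0,0.7],[0.15,-0.23,0.5,0,0,0,0.7],[0.18,-0.36,0.5,0,0,0,0.7],[0.2,-0.49,0.5,0,0,0,0.7],[0.2,-0.62,0.5,0,0,0,0.7],[0.2,-0.75,0.5,0,0,0,0.7],[0.2,-0.88,0.5,0,0,0,0.7],[0.2,-1,0.5,0,0,0,0.7]],
  ],
)

```text
t: 26.65
position: [0.5764, 0.0807, 0.2983]
ee_rot: [[-0.997, 0.074, -0.0], [0.074, 0.997, 0.0], [0.0, 0.0, -1.0]]
contact_force: [-0.7, 0.2, 0.1]
width: 0.849
grip_force: 0.0
```

```bash
python3 - <<'E'
from h import *
s=ctrl.read_state();print(s['t'],s['position'],s['contact_force'].round(1))
snap('wrist','w_c1');snap('top','t_c1')
E
```

```text
26.65 [0.57639188 0.08070412 0.29826105] [-0.7  0.2  0.1]
```

Request:
apply_moves(
  deltas=[
    [[0.02,-0.1,0,0,0,0,1],[0.04,-0.2,0,0,0,0,1],[0.06,-0.3,0,0,0,0,1],[0.08,-0.4,0,0,0,0,1],[0.1,-0.5,0,0,0,0,1],[0.12,-0.6,0,0,0,0,1],[0.14,-0.7,0,0,0,0,1],[0.16,-0.8,0,0,0,0,1],[0.18,-0.9,0,0,0,0,1],[0.2,-1,0,0,0,0,1]],
  ],
)

```text
t: 27.75
position: [0.5926, 0.001, 0.2985]
ee_rot: [[-0.997, 0.074, 0.0], [0.074, 0.997, 0.0], [-0.0, 0.0, -1.0]]
contact_force: [0.3, 0.3, 0.2]
width: 1.003
grip_force: 0.0
```

Request:
apply_moves(
  deltas=[
    [[0.01,-0.1,0,0,0,0,1],[0.02,-0.2,0,0,0,0,1],[0.03,-0.3,0,0,0,0,1],[0.04,-0.4,0,0,0,0,1],[0.05,-0.5,0,0,0,0,1],[0.06,-0.6,0,0,0,0,1],[0.07,-0.7,0,0,0,0,1],[0.08,-0.8,0,0,0,0,1],[0.09,-0.9,0,0,0,0,1],[0.1,-1,0,0,0,0,1]],
  ],
)

```text
t: 28.75
position: [0.6005, -0.079, 0.2985]
ee_rot: [[-0.997, 0.074, -0.0], [0.074, 0.997, 0.0], [0.0, 0.0, -1.0]]
contact_force: [-0.5, 0.6, 0.4]
width: 0.997
grip_force: 0.0
```

```bash
python3 - <<'E'
from h import *
s=ctrl.read_state();print(s['t'],s['position'],s['contact_force'].round(1))
snap('wrist','w_c2')
o=np.zeros((600,800,3),np.uint8)
o[:300,:400]=cv2.resize(cv2.imread('pics/w_c1.png'),(400,300),interpolation=cv2.INTER_AREA)
o[300:,:400]=cv2.resize(cv2.imread('pics/t_c1.png')[140:260,90:250],(400,300),interpolation=cv2.INTER_CUBIC)
o[:384,400:]=cv2.imread('pics/w_c2.png')[:,56:456]
cv2.imwrite('pics/m6.png',o)
E
```

```text
28.75 [ 0.60054452 -0.07897032  0.29846287] [-0.5  0.6  0.4]
```

View pics/m6.png

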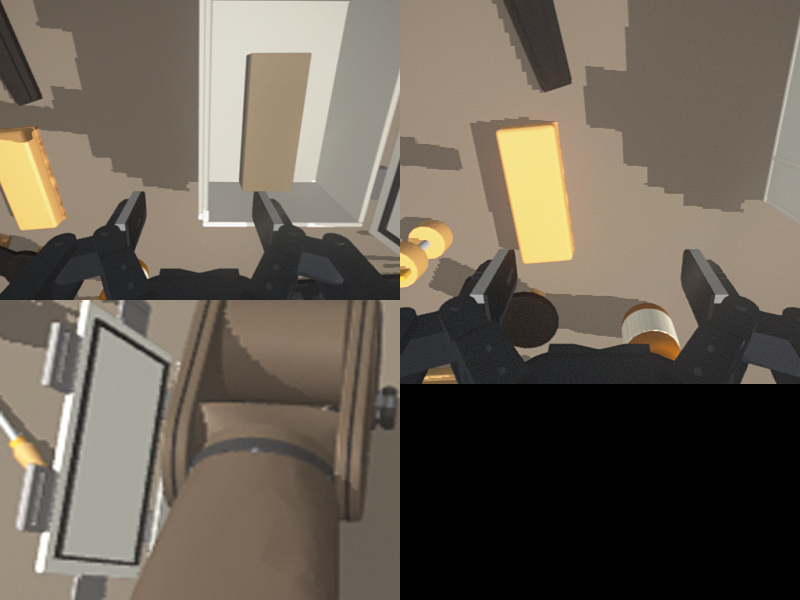

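The stone lies lengthways, flat, at the far wall (panel 1). Block corners in panel 2: (497,130),(556,123),(521,262),(573,259).

```bash
python3 - <<'E'
from h import *
c=[atz('w_c2',(X-344,Y),.025) for X,Y in((497,130),(556,123),(573,259),(521,262))]
print(np.array(c).round(4)); m=np.mean(c,0);print(m, 'yaw',[np.degrees(np.arctan2(*(c[a]-c[b])[1::-1])).round(1) for a,b in((2,1),(3,0))],np.linalg.norm(c[2]-c[1]),np.linalg.norm(c[1]-c[0]))
n=[atz('w_c2',(X-344,Y),.008) for X,Y in((541,91),(570,82))];print('tail narrow',n)
print('stone near end',[atz('w_c1',(X*1.28,Y*1.28),.032).round(4) for X,Y in((247,54),(311,53),(294,191),(240,190))])
E
```

```text
[[ 0.5402 -0.1585  0.025 ]
 [ 0.5382 -0.1091  0.025 ]
 [ 0.6667 -0.1082  0.025 ]
 [ 0.6663 -0.1588  0.025 ]]
[ 0.60284524 -0.13365938  0.025     ] yaw [np.float64(0.4), np.float64(-0.1)] 0.1284708717903862 0.04941183025254375
tail narrow [array([ 0.51230795, -0.12120173,  0.008     ]), array([ 0.50699706, -0.09590169,  0.008     ])]
stone near end [array([0.4797, 0.1346, 0.032 ]), array([0.4833, 0.196 , 0.032 ]), array([0.6327, 0.189 , 0.032 ]), array([0.6267, 0.1257, 0.032 ])]
```

Request:
apply_moves(
  deltas=[
    [[0,-0.1,-0.02,0,0,0.003,1],[0.01,-0.25,-0.1,0,0,0.008,1],[0.02,-0.4,-0.25,0,0,0.012,1],[0.03,-0.55,-0.4,0,0,0.018,1],[0.03,-0.65,-0.52,0,0,0.022,1],[0.03,-0.69,-0.62,0,0,0.024,1],[0.03,-0.69,-0.7,0,0,0.024,1],[0.03,-0.69,-0.76,0,0,0.024,1],[0.03,-0.69,-0.8,0,0,0.024,1],[0.03,-0.69,-0.8,0,0,0.024,1]],
  ],
)

```text
t: 29.8
position: [0.6028, -0.133, 0.2341]
ee_rot: [[-1.0, -0.002, -0.001], [-0.002, 1.0, 0.001], [0.001, 0.001, -1.0]]
contact_force: [-0.8, -0.4, 0.9]
width: 1.001
grip_force: 0.0
```

Request:
apply_moves(
  deltas=[
    [[0,0,-0.2,0,0,0,1],[0,0,-0.45,0,0,0,1],[0,0,-0.65,0,0,0,1],[0,0,-0.71,0,0,0,0.6],[0,0,-0.71,0,0,0,0],[0,0,-0.71,0,0,0,-1],[0,0,-0.71,0,0,0,-1],[0,0,-0.71,0,0,0,-1],[0,0,-0.71,0,0,0,-1],[0,0,-0.65,0,0,0,-1]],
  ],
  squeeze=50,
)

```text
t: 30.8
position: [0.6025, -0.1333, 0.182]
ee_rot: [[-1.0, -0.001, -0.001], [-0.001, 1.0, 0.001], [0.001, 0.001, -1.0]]
contact_force: [0.1, -0.2, -0.8]
width: 0.566
grip_force: 53.6
```

```bash
python3 - <<'E'
from h import *
s=ctrl.read_state();print(s['t'],s['position'],s['contact_force'].round(1),s['grip_force'])
bx=np.array([.5282,.161,0]);Rb=Ro.from_euler('z',-4.2,degrees=True).as_matrix()
Rt=toolrot(-4.2,0)
go(tcp(bx+Rb@[.025,.002,.022+.032],Rt),Rt)
E
```

```text
30.8 [ 0.6024866  -0.13334516  0.18201972] [ 0.1 -0.2 -0.8] 53.56000006198883
shift/0.08 [-0.615  3.681  0.337] turn/pi [-0.0003 -0.0005 -0.0238]
```

Request:
apply_moves(
  deltas=[
    [[0,0,0.12,0,0,0,-1],[0,0.05,0.3,0,0,0,-1],[-0.02,0.12,0.48,0,0,-0.004,-1],[-0.04,0.22,0.64,0,0,-0.008,-1],[-0.06,0.34,0.78,0,0,-0.012,-1],[-0.08,0.46,0.9,0,0,-0.016,-1],[-0.1,0.58,0.97,0,0,-0.02,-1],[-0.12,0.7,1,0,0,-0.024,-1],[-0.14,0.82,1,0,0,-0.024,-1],[-0.15,0.93,1,0,0,-0.024,-1]],
  ],
)

```text
t: 31.8
position: [0.5904, -0.0581, 0.2618]
ee_rot: [[-0.997, 0.074, -0.001], [0.074, 0.997, 0.001], [0.001, 0.001, -1.0]]
contact_force: [-0.4, -0.6, -2.1]
width: 0.571
grip_force: 53.6
```

Request:
apply_moves(
  deltas=[
    [[-0.01,0.1,0.03,0,0,0,-1],[-0.03,0.2,0.07,0,0,0,-1],[-0.05,0.3,0.11,0,0,0,-1],[-0.07,0.4,0.15,0,0,0,-1],[-0.09,0.5,0.19,0,0,0,-1],[-0.11,0.6,0.23,0,0,0,-1],[-0.13,0.7,0.27,0,0,0,-1],[-0.15,0.8,0.31,0,0,0,-1],[-0.17,0.9,0.35,0,0,0,-1],[-0.18,1,0.37,0,0,0,-1]],
  ],
)

```text
t: 32.8
position: [0.5764, 0.0216, 0.2926]
ee_rot: [[-0.997, 0.074, 0.001], [0.074, 0.997, 0.0], [-0.0, 0.0, -1.0]]
contact_force: [0.4, 0.6, -1.2]
width: 0.573
grip_force: 53.6
```

Request:
apply_moves(
  deltas=[
    [[-0.01,0.1,0,0,0,0,-1],[-0.03,0.2,0,0,0,0,-1],[-0.05,0.3,0,0,0,0,-1],[-0.07,0.4,0,0,0,0,-1],[-0.09,0.5,0,0,0,0,-1],[-0.11,0.6,0,0,0,0,-1],[-0.13,0.7,0,0,0,0,-1],[-0.15,0.8,0,0,0,0,-1],[-0.17,0.9,0,0,0,0,-1],[-0.18,1,0,0,0,0,-1]],
  ],
)

```text
t: 33.8
position: [0.5619, 0.1016, 0.2921]
ee_rot: [[-0.997, 0.074, -0.0], [0.074, 0.997, 0.0], [0.0, 0.0, -1.0]]
contact_force: [-0.4, 0.4, -0.4]
width: 0.572
grip_force: 53.6
```

Request:
apply_moves(
  deltas=[
    [[-0.02,0.13,0,0,0,0,-1],[-0.04,0.28,0,0,0,0,-1],[-0.07,0.44,0,0,0,0,-1],[-0.09,0.6,0,0,0,0,-1],[-0.1,0.7,-0.04,0,0,0,-1],[-0.1,0.75,-0.15,0,0,0,-1],[-0.1,0.75,-0.35,0,0,0,-1],[-0.1,0.75,-0.55,0,0,0,-1],[-0.1,0.75,-0.74,0,0,0,-1],[-0.1,0.75,-0.86,0,0,0,-1]],
  ],
)

```text
t: 34.8
position: [0.5533, 0.1603, 0.2204]
ee_rot: [[-0.997, 0.075, -0.004], [0.075, 0.997, -0.0], [0.004, -0.001, -1.0]]
contact_force: [0.7, 0.0, -0.6]
width: 0.568
grip_force: 53.6
```

Request:
apply_moves(
  deltas=[
    [[0,0,-0.06,0,0,0,-1],[0,0,-0.11,0,0,0,-1],[0,0,-0.15,0,0,0,-1],[0,0,-0.18,0,0,0,-1],[0,0,-0.18,0,0,0,-1],[0,0,-0.18,0,0,0,0.2],[0,0,-0.18,0,0,0,0.6],[0,0,-0.16,0,0,0,0.6],[0,0,-0.05,0,0,0,0.6],[0,0,0.2,0,0,0,0.6]],
  ],
)

```text
t: 35.8
position: [0.5533, 0.1608, 0.2383]
ee_rot: [[-0.997, 0.074, -0.004], [0.074, 0.997, -0.0], [0.004, -0.0, -1.0]]
contact_force: [-0.3, 0.3, -0.3]
width: 0.801
grip_force: 0.0
```

```bash
python3 - <<'E'
from h import *
s=ctrl.read_state();print(s['t'],s['position'],s['contact_force'].round(1),s['grip_force'],s['width'])
# tail pose: narrow end measured in w_c2, centre from top
n=np.mean([atz('w_c2',(X-344,Y),.008) for X,Y in((541,91),(570,82))],0)
a=np.radians(190);d=np.array([np.cos(a),np.sin(a)])
print('tail centre from narrow end',n[:2]+.056*d)
Rt=toolrot(10.5,0); go(tcp([.4575,-.1195,.012],Rt),Rt)
E
```

```text
35.8 [0.55329741 0.16078901 0.23826957] [-0.3  0.3 -0.3] 0.0 0.8011547683365337
tail centre from narrow end [ 0.45450327 -0.11827601]
shift/0.08 [-1.197 -3.504 -0.891] turn/pi [ 0.0002 -0.0012  0.0819]
```

Request:
apply_moves(
  deltas=[
    [[0,0,0.25,0,0,0,0.6],[0,0,0.5,0,0,0,0.6],[-0.03,-0.06,0.65,0,0,0,0.6],[-0.07,-0.16,0.65,0,0,0,0.6],[-0.11,-0.27,0.65,0,0,0.008,0.6],[-0.16,-0.39,0.65,0,0,0.016,0.6],[-0.2,-0.5,0.65,0,0,0.024,0.6],[-0.25,-0.61,0.65,0,0,0.032,0.6],[-0.3,-0.72,0.65,0,0,0.037,0.6],[-0.35,-0.82,0.65,0,0,0.041,0.6]],
  ],
)

```text
t: 36.8
position: [0.5252, 0.0944, 0.2901]
ee_rot: [[-0.998, -0.055, -0.002], [-0.055, 0.998, 0.0], [0.002, 0.0, -1.0]]
contact_force: [-0.2, -0.1, -0.0]
width: 0.803
grip_force: 0.0
```

Request:
apply_moves(
  deltas=[
    [[-0.04,-0.1,0,0,0,0.004,0.4],[-0.08,-0.2,0,0,0,0.008,0.4],[-0.12,-0.3,0,0,0,0.012,0.4],[-0.16,-0.4,0,0,0,0.016,0.4],[-0.2,-0.5,0,0,0,0.02,0.4],[-0.24,-0.6,0,0,0,0.024,0.4],[-0.28,-0.7,0,0,0,0.028,0.4],[-0.32,-0.8,0,0,0,0.032,0.4],[-0.36,-0.9,0,0,0,0.036,0.4],[-0.4,-1,0,0,0,0.041,0.4]],
  ],
)

```text
t: 37.8
position: [0.4938, 0.0146, 0.2913]
ee_rot: [[-0.983, -0.184, -0.0], [-0.184, 0.983, 0.0], [0.0, 0.0, -1.0]]
contact_force: [-0.3, -0.6, -1.0]
width: 0.701
grip_force: 0.0
```

Request:
apply_moves(
  deltas=[
    [[-0.05,-0.1,0,0,0,0,0.4],[-0.1,-0.2,0,0,0,0,0.4],[-0.15,-0.3,0,0,0,0,0.4],[-0.2,-0.4,0,0,0,0,0.4],[-0.25,-0.5,-0.04,0,0,0,0.4],[-0.3,-0.6,-0.08,0,0,0,0.4],[-0.35,-0.7,-0.12,0,0,0,0.4],[-0.4,-0.8,-0.16,0,0,0,0.4],[-0.43,-0.9,-0.2,0,0,0,0.4],[-0.45,-1,-0.2,0,0,0,0.4]],
  ],
)

```text
t: 38.8
position: [0.4576, -0.0653, 0.2746]
ee_rot: [[-0.983, -0.183, -0.001], [-0.183, 0.983, 0.001], [0.001, 0.001, -1.0]]
contact_force: [-0.7, 0.9, -0.5]
width: 0.7
grip_force: 0.0
```

```bash
python3 - <<'E'
from h import *
s=ctrl.read_state();print(s['t'],s['position'],s['contact_force'].round(1),s['width'])
c=snap('wrist','w_t')
g=c['image'].max(2)
p=proj('w_t',np.array([.4565,-.1195,.01]));print('expected px',p)
for th in(40,50,60,75):
    n,l,st,ce=cv2.connectedComponentsWithStats((g<th).astype(np.uint8))
    k=l[int(p[1]),int(p[0])]
    if not k: print(th,'bg');continue
    cs=max(cv2.findContours((l==k).astype(np.uint8),cv2.RETR_EXTERNAL,cv2.CHAIN_APPROX_NONE)[0],key=len)[:,0]
    w=np.array([atz('w_t',q,.008)[:2] for q in cs.astype(float)],np.float32)
    r=cv2.minAreaRect(w*1000);print(th,st[k],r, np.array(cv2.boxPoints(r)).round(0).tolist())
E
```

```text
38.8 [ 0.4576113  -0.06529778  0.2745948 ] [-0.7  0.9 -0.5] 0.7001362605356001
expected px [191.440637   183.45514999]
40 bg
50 bg
60 bg
75 [    3   115   504   269 34013] ((533.468994140625, -50.4276123046875), (288.57110595703125, 559.4096069335938), 10.505044937133789) [[341.0, 198.0], [443.0, -352.0], [726.0, -299.0], [624.0, 251.0]]
```

```bash
python3 - <<'E'
from h import *
g=cv2.imread('pics/w_t.png').max(2)
print('     ',*range(130,256,5))
for v in range(70,290,10): print(v,*g[v,130:256:5])
E
```

```text
130 135 140 145 150 155 160 165 170 175 180 185 190 195 200 205 210 215 220 225 230 235 240 245 250 255
70 186 189 185 187 188 187 187 189 187 184 186 188 189 187 187 187 188 187 188 188 189 188 187 186 189 186
80 186 188 188 188 186 188 186 187 186 188 188 188 188 187 187 187 187 185 188 189 190 189 185 188 187 189
90 186 185 189 185 187 184 185 186 190 185 190 189 189 188 190 187 188 187 186 190 188 191 188 187 188 188
100 189 186 189 191 187 189 186 187 187 190 183 186 186 189 190 190 187 186 190 188 188 191 187 187 191 190
110 186 188 186 186 189 186 181 152 135 134 128 187 139 190 187 189 188 188 187 189 191 185 190 189 189 189
120 132 134 158 186 187 129 133 76 76 72 67 64 68 73 69 75 178 186 189 189 187 187 189 189 189 146
130 134 134 135 192 189 133 89 69 68 187 118 71 200 158 77 81 68 191 190 186 188 187 187 188 189 132
140 133 133 131 163 176 132 136 73 64 71 72 67 68 70 69 70 71 187 185 188 188 186 187 188 189 135
150 189 188 186 189 187 188 129 188 249 206 152 129 111 101 77 63 64 190 187 189 189 188 189 190 140 134
160 187 189 189 187 192 186 141 132 71 64 69 66 68 70 70
[... 561 characters left out ...]
0 187 187 190 189 188 128 78 55 65 63 73 67 66 189 190 189 186 188 190 185 191 191
230 190 186 189 190 189 189 187 186 190 182 136 61 64 60 68 64 62 188 190 192 130 132 134 190 187 190
240 189 185 190 191 187 188 190 187 189 190 188 94 63 65 76 81 91 190 190 188 132 131 133 134 133 135
250 188 185 191 187 190 187 189 187 189 182 156 137 121 73 177 190 185 185 188 131 130 132 130 135 133 133
260 190 188 189 188 187 186 191 119 61 82 141 140 57 73 150 191 189 186 137 132 136 133 128 133 133 133
270 187 189 188 188 187 188 94 55 84 135 141 54 50 72 104 187 190 186 131 133 132 132 129 133 132 131
280 187 186 185 186 188 70 57 65 137 140 50 49 72 72 185 185 186 185 186 185 187 184 189 128 131 131
```

```bash
python3 - <<'E'
from h import *
g=cv2.imread('pics/w_t.png').max(2)
m=np.zeros(g.shape,np.uint8);m[105:249,155:222]=(g[105:249,155:222]<105);m=cv2.morphologyEx(m,cv2.MORPH_CLOSE,np.ones((9,9)));m=cv2.morphologyEx(m,cv2.MORPH_OPEN,np.ones((5,5)))
cs=max(cv2.findContours(m,cv2.RETR_EXTERNAL,cv2.CHAIN_APPROX_NONE)[0],key=len)[:,0].astype(float)
w=np.array([atz('w_t',q,.008)[:2] for q in cs])*1e3
r=cv2.minAreaRect(w.astype(np.float32));print(r)
# axis from mid-points of width at slices
c=np.array(r[0])
for a in np.radians([8,10,12]): 
    d=np.array([np.cos(a),np.sin(a)]);n=np.array([-d[1],d[0]]);x=(w-c)@d;y=(w-c)@n
    print([( round((y[abs(x-k)<4].max()+y[abs(x-k)<4].min())/2,1),round(np.ptp(y[abs(x-k)<4]),1)) for k in(-40,-20,0,20,40)],x.min(),x.max())
Rt=toolrot(10.5,0);go(tcp([c[0]/1e3,c[1]/1e3,.020],Rt),Rt)
E
```

```text
((460.01922607421875, -122.05425262451172), (119.91224670410156, 41.90795135498047), 8.762633323669434)
[(np.float64(-0.4), np.float64(41.2)), (np.float64(1.1), np.float64(38.2)), (np.float64(3.1), np.float64(35.8)), (np.float64(4.8), np.float64(32.4)), (np.float64(6.2), np.float64(29.5))] -60.02124197406424 59.95346248698451
[(np.float64(1.1), np.float64(41.3)), (np.float64(1.9), np.float64(38.2)), (np.float64(3.1), np.float64(35.6)), (np.float64(4.2), np.float64(32.4)), (np.float64(5.2), np.float64(28.9))] -59.827825723672376 59.93789291922194
[(np.float64(2.6), np.float64(41.4)), (np.float64(2.9), np.float64(37.9)), (np.float64(3.1), np.float64(35.5)), (np.float64(3.6), np.float64(32.5)), (np.float64(3.9), np.float64(29.1))] -59.739742091419714 60.0139956320626
shift/0.08 [ 0.028 -0.7   -1.25 ] turn/pi [ 0.0001 -0.0002  0.0001]
```

Request:
apply_moves(
  deltas=[
    [[0,-0.12,-0.02,0,0,0.003,0.4],[0.01,-0.27,-0.1,0,0,0.006,0.4],[0.02,-0.42,-0.22,0,0,0.01,0.4],[0.02,-0.55,-0.36,0,0,0.014,0.4],[0.02,-0.64,-0.5,0,0,0.014,0.4],[0.02,-0.67,-0.64,0,0,0.014,0.4],[0.02,-0.67,-0.76,0,0,0.014,0.4],[0.02,-0.67,-0.86,0,0,0.014,0.4],[0.02,-0.67,-0.94,0,0,0.014,0.4],[0.02,-0.67,-1,0,0,0.014,0.4]],
  ],
  squeeze=30,
)

```text
t: 39.85
position: [0.4597, -0.118, 0.1947]
ee_rot: [[-0.974, -0.226, -0.0], [-0.226, 0.974, 0.0], [0.0, 0.001, -1.0]]
contact_force: [0.5, -0.1, -0.1]
width: 0.701
grip_force: 0.0
```

Request:
apply_moves(
  deltas=[
    [[0,0,-0.12,0,0,0,0.4],[0,0,-0.2,0,0,0,0.4],[0,0,-0.24,0,0,0,0.4],[0,0,-0.24,0,0,0,0.1],[0,0,-0.24,0,0,0,-0.1],[0,0,-0.24,0,0,0,-1],[0,0,-0.24,0,0,0,-1],[0,0,-0.24,0,0,0,-1],[0,0,-0.24,0,0,0,-1],[0,0,-0.1,0,0,0,-1]],
  ],
)

```text
t: 40.85
position: [0.4589, -0.118, 0.1863]
ee_rot: [[-0.974, -0.226, -0.003], [-0.226, 0.974, 0.002], [0.003, 0.002, -1.0]]
contact_force: [-0.3, 0.2, -0.3]
width: 0.389
grip_force: 29.7
```

```bash
python3 - <<'E'
from h import *
s=ctrl.read_state();print(s['t'],s['position'],s['contact_force'].round(1),s['grip_force'],s['width'])
bx=np.array([.5282,.161,0]);Rb=Ro.from_euler('z',-4.2,degrees=True).as_matrix()
Rt=toolrot(-4.2,0)
go(tcp(bx+Rb@[.025,.002,.020+.057],Rt),Rt)
E
```

```text
40.85 [ 0.45891932 -0.11795866  0.18634672] [-0.3  0.2 -0.3] 29.748074248200282 0.38937630480952123
shift/0.08 [1.18  3.489 0.571] turn/pi [-0.0007 -0.0009 -0.0958]
```

Request:
apply_moves(
  deltas=[
    [[0,0,0.1,0,0,0,-1],[0.02,0.04,0.25,0,0,0,-1],[0.05,0.11,0.42,0,0,-0.006,-1],[0.09,0.21,0.58,0,0,-0.013,-1],[0.13,0.31,0.72,0,0,-0.02,-1],[0.17,0.41,0.84,0,0,-0.026,-1],[0.21,0.51,0.92,0,0,-0.033,-1],[0.25,0.61,0.97,0,0,-0.04,-1],[0.28,0.71,1,0,0,-0.046,-1],[0.31,0.81,1,0,0,-0.05,-1]],
  ],
)

```text
t: 41.85
position: [0.4848, -0.053, 0.2688]
ee_rot: [[-0.998, -0.07, 0.002], [-0.07, 0.998, -0.0], [-0.002, -0.0, -1.0]]
contact_force: [0.1, 0.3, -1.1]
width: 0.388
grip_force: 29.8
```

Request:
apply_moves(
  deltas=[
    [[0.03,0.1,0.02,0,0,-0.005,-1],[0.07,0.2,0.04,0,0,-0.01,-1],[0.1,0.3,0.06,0,0,-0.015,-1],[0.14,0.4,0.08,0,0,-0.02,-1],[0.17,0.5,0.1,0,0,-0.025,-1],[0.21,0.6,0.12,0,0,-0.03,-1],[0.24,0.7,0.14,0,0,-0.035,-1],[0.28,0.8,0.16,0,0,-0.04,-1],[0.31,0.9,0.18,0,0,-0.043,-1],[0.34,1,0.2,0,0,-0.0458,-1]],
  ],
)

```text
t: 42.85
position: [0.5118, 0.0272, 0.284]
ee_rot: [[-0.997, 0.074, 0.001], [0.074, 0.997, 0.0], [-0.001, 0.0, -1.0]]
contact_force: [0.6, 0.2, -0.9]
width: 0.387
grip_force: 29.8
```

Request:
apply_moves(
  deltas=[
    [[0.03,0.1,0,0,0,0,-1],[0.07,0.2,0,0,0,0,-1],[0.1,0.3,0,0,0,0,-1],[0.14,0.4,0,0,0,0,-1],[0.17,0.5,0,0,0,0,-1],[0.21,0.6,0,0,0,0,-1],[0.24,0.7,0,0,0,0,-1],[0.28,0.8,0,0,0,0,-1],[0.31,0.9,0,0,0,0,-1],[0.34,1,0,0,0,0,-1]],
  ],
)

```text
t: 43.85
position: [0.5391, 0.1072, 0.2833]
ee_rot: [[-0.997, 0.073, -0.0], [0.073, 0.997, 0.0], [0.0, 0.0, -1.0]]
contact_force: [0.1, -1.2, -0.2]
width: 0.393
grip_force: 29.8
```

```bash
python3 - <<'E'
from h import *
snap('wrist','w_d');snap('scene','s_d')
E
```

Request:
apply_moves(
  deltas=[
    [[0.03,0.1,0,0,0,0,-1],[0.07,0.22,0,0,0,0,-1],[0.11,0.36,0,0,0,0,-1],[0.15,0.5,0,0,0,0,-1],[0.18,0.62,0,0,0,0,-1],[0.2,0.68,-0.06,0,0,0,-1],[0.2,0.69,-0.18,0,0,0,-1],[0.2,0.69,-0.32,0,0,0,-1],[0.2,0.69,-0.44,0,0,0,-1],[0.2,0.69,-0.52,0,0,0,-1]],
  ],
)

```text
t: 44.95
position: [0.5543, 0.1613, 0.2397]
ee_rot: [[-0.997, 0.074, -0.003], [0.074, 0.997, -0.0], [0.003, -0.0, -1.0]]
contact_force: [0.6, 0.4, -0.4]
width: 0.386
grip_force: 29.8
```

Request:
apply_moves(
  deltas=[
    [[0,0,-0.04,0,0,0,-1],[0,0,-0.08,0,0,0,-1],[0,0,-0.11,0,0,0,-1],[0,0,-0.12,0,0,0,-1],[0,0,-0.12,0,0,0,-0.2],[0,0,-0.12,0,0,0,0],[0,0,-0.1,0,0,0,0.2],[0,0,0.1,0,0,0,0.2],[0,0,0.5,0,0,0,0.2],[0,0,0.9,0,0,0,0.2]],
  ],
)

```text
t: 45.95
position: [0.5547, 0.1617, 0.3149]
ee_rot: [[-0.997, 0.073, -0.001], [0.073, 0.997, 0.0], [0.001, 0.0, -1.0]]
contact_force: [-0.2, 0.2, 1.1]
width: 0.6
grip_force: 0.0
```

```bash
python3 - <<'E'
from h import *
from fit import R,C
s=ctrl.read_state();print(s['t'],s['position'],s['width'])
snap('wrist','w_e')
Rb=R(np.radians(-4.2),0);bx=np.array([.5282,.161,0])
print('obs top',C(75,325)[1],C(35,562)[1],'obs scene far',(220+(480-330)/3,175+(405-302)/3),'near',(220+(765-330)/3,175+(337-302)/3))
for th in(1.7,1.8,1.9,2.0,2.1):
    print(th,[ (n,proj(n,bx+Rb@np.array([x,.08-.16*np.cos(th),.093+.16*np.sin(th)])).round(1).tolist()) for n in('top0','scene0') for x in(.11,-.11)])
i=cv2.imread('pics/w_e.png');cv2.imwrite('pics/m7.png',i)
E
```

```text
45.95 [0.55472252 0.16165627 0.31493165] 0.6004433531613689
obs top (124.0909090909091, 140.45454545454544) (105.9090909090909, 248.1818181818182) obs scene far (270.0, 209.33333333333334) near (365.0, 186.66666666666666)
1.7 [('top0', [128.7, 140.6]), ('top0', [110.4, 250.7]), ('scene0', [268.7, 204.0]), ('scene0', [363.5, 179.6])]
1.8 [('top0', [121.4, 140.3]), ('top0', [102.8, 250.0]), ('scene0', [272.0, 210.0]), ('scene0', [367.6, 184.9])]
1.9 [('top0', [114.7, 140.3]), ('top0', [95.8, 249.3]), ('scene0', [275.3, 216.6]), ('scene0', [371.5, 190.8])]
2.0 [('top0', [108.6, 140.6]), ('top0', [89.5, 248.6]), ('scene0', [278.4, 223.8]), ('scene0', [375.2, 197.3])]
2.1 [('top0', [103.2, 141.1]), ('top0', [84.0, 248.0]), ('scene0', [281.4, 231.4]), ('scene0', [378.6, 204.2])]
```

View pics/m7.png

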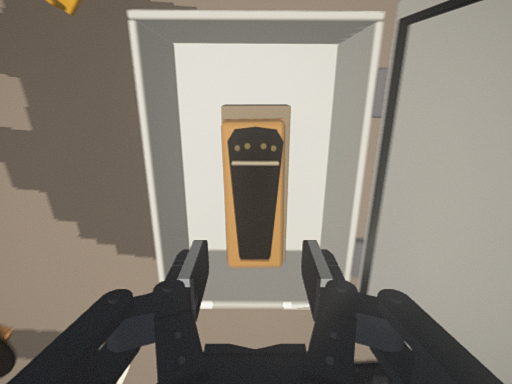

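Stack is right: tailpiece on the block on the stone, centred (250,190); stone's far end at the wall. Lid ≈1.77 rad. Now over the lid and push it shut.

Request:
apply_moves(
  deltas=[
    [[0,0,0.2,0,0,0,-1],[0,0,0.45,0,0,0,-1],[-0.05,0.04,0.7,0,0,0,-1],[-0.1,0.1,0.9,0,0,0,-1],[-0.15,0.17,1,0,0,0,-1],[-0.2,0.23,1,0,0,0,-1],[-0.25,0.3,1,0,0,0,-1],[-0.3,0.36,1,0,0,0,-1],[-0.3,0.42,1,0,0,0,-1],[-0.3,0.42,1,0,0,0,-1]],
  ],
)

```text
t: 47.0
position: [0.5307, 0.1959, 0.3929]
ee_rot: [[-0.997, 0.072, -0.001], [0.072, 0.997, 0.0], [0.001, 0.0, -1.0]]
contact_force: [-0.2, -0.3, 1.1]
width: -0.001
grip_force: 0.0
```

Request:
apply_moves(
  deltas=[
    [[0,0,0.2,0,0,0,-1],[0,0,0.4,0,0,0,-1],[0,0,0.58,0,0,0,-1],[0,0,0.64,0,0,0,-1],[0.01,0.15,0.64,0,0,0,-1],[0.03,0.32,0.64,0,0,0,-1],[0.04,0.49,0.64,0,0,0,-1],[0.05,0.66,0.64,0,0,0,-1],[0.06,0.83,0.64,0,0,0,-1],[0.07,0.98,0.64,0,0,0,-1]],
  ],
)

```text
t: 48.0
position: [0.5364, 0.2753, 0.4444]
ee_rot: [[-0.997, 0.072, -0.001], [0.072, 0.997, 0.0], [0.001, 0.0, -1.0]]
contact_force: [-0.0, -0.2, 0.1]
width: -0.0
grip_force: 0.0
```

Request:
apply_moves(
  deltas=[
    [[0.02,0.2,0,0,0,0,-1],[0.03,0.38,-0.05,0,0,0,-1],[0.03,0.42,-0.3,0,0,0,-1],[0.03,0.4,-0.5,0,0,0,-1],[0.01,0.2,-0.5,0,0,0,-1],[0,0.02,-0.49,0,0,0,-1],[-0.01,-0.15,-0.48,0,0,0,-1],[-0.02,-0.3,-0.49,0,0,0,-1],[-0.03,-0.45,-0.51,0,0,0,-1],[-0.04,-0.6,-0.54,0,0,0,-1]],
  ],
)

```text
t: 49.0
position: [0.5335, 0.2244, 0.4031]
ee_rot: [[-0.997, 0.074, 0.003], [0.074, 0.997, 0.001], [-0.003, 0.001, -1.0]]
contact_force: [-0.1, 1.5, 2.5]
width: 0.0
grip_force: 1.0
```

```bash
python3 - <<'E'
from h import *
s=ctrl.read_state();Rb=Ro.from_euler('z',-4.2,degrees=True).as_matrix()
print(s['t'],'box frame',Rb.T@(s['position']-[.5282,.161,.173]),s['contact_force'].round(1))
E
```

```text
49.0 box frame [0.00060887 0.06361212 0.23013945] [-0.1  1.5  2.5]
```

Request:
apply_moves(
  deltas=[
    [[-0.01,-0.1,-0.04,0,0,0,-1],[-0.02,-0.21,-0.09,0,0,0,-1],[-0.02,-0.31,-0.15,0,0,0,-1],[-0.03,-0.42,-0.21,0,0,0,-1],[-0.04,-0.52,-0.27,0,0,0,-1],[-0.05,-0.62,-0.33,0,0,0,-1],[-0.05,-0.72,-0.4,0,0,0,-1],[-0.06,-0.8,-0.47,0,0,0,-1],[-0.07,-0.91,-0.57,0,0,0,-1],[-0.07,-1,-0.67,0,0,0,-1]],
  ],
)

```text
t: 50.0
position: [0.5274, 0.1451, 0.3471]
ee_rot: [[-0.997, 0.073, -0.001], [0.073, 0.997, 0.0], [0.001, 0.0, -1.0]]
contact_force: [-1.0, 0.4, 0.7]
width: 0.005
grip_force: 0.5
```

Request:
apply_moves(
  deltas=[
    [[0,-0.07,-0.1,0,0,0,-1],[-0.01,-0.13,-0.2,0,0,0,-1],[-0.01,-0.19,-0.3,0,0,0,-1],[-0.02,-0.24,-0.4,0,0,0,-1],[-0.02,-0.28,-0.51,0,0,0,-1],[-0.02,-0.31,-0.62,0,0,0,-1],[-0.03,-0.34,-0.73,0,0,0,-1],[-0.03,-0.36,-0.84,0,0,0,-1],[-0.03,-0.37,-0.94,0,0,0,-1],[-0.03,-0.37,-1,0,0,0,-1]],
  ],
)

```text
t: 51.0
position: [0.5256, 0.116, 0.2696]
ee_rot: [[-0.997, 0.073, -0.003], [0.073, 0.997, -0.0], [0.003, -0.001, -1.0]]
contact_force: [-11.9, -1.8, 28.8]
width: -0.004
grip_force: 14.9
```

```bash
python3 - <<'E'
from h import *
s=ctrl.read_state();Rb=Ro.from_euler('z',-4.2,degrees=True).as_matrix()
print(s['t'],'box frame',Rb.T@(s['position']-[.5282,.161,.173]),s['contact_force'].round(1))
E
```

```text
51.0 box frame [ 0.00074605 -0.04502915  0.09660587] [-11.9  -1.8  28.8]
```

Lid is shut (tip stopped at 96.6 mm). Now the far clip.

Request:
apply_moves(
  deltas=[
    [[0,0,0.12,0,0,0,-1],[0.03,0.01,0.25,0,0,0,-1],[0.12,0.03,0.25,0,0,0,-1],[0.22,0.06,0.25,0,0,0,-1],[0.33,0.09,0.25,0,0,0,-1],[0.44,0.12,0.25,0,0,0,-1],[0.56,0.15,0.25,0,0,0,-1],[0.68,0.18,0.25,0,0,0,-1],[0.8,0.21,0.25,0,0,0,-1],[0.92,0.24,0.25,0,0,0,-1]],
  ],
)

```text
t: 52.0
position: [0.5998, 0.1355, 0.288]
ee_rot: [[-0.997, 0.073, -0.0], [0.073, 0.997, 0.0], [0.0, 0.0, -1.0]]
contact_force: [0.0, -0.2, 0.6]
width: -0.004
grip_force: 0.0
```

Request:
apply_moves(
  deltas=[
    [[0.15,0.04,0,0,0,0,-1],[0.35,0.1,0,0,0,0,-1],[0.55,0.16,0,0,0,0,-1],[0.7,0.19,0,0,0,0,-1],[0.73,0.2,-0.1,0,0,0,-1],[0.73,0.2,-0.25,0,0,0,-1],[0.73,0.2,-0.4,0,0,0,-1],[0.73,0.2,-0.55,0,0,0,-1],[0.73,0.2,-0.68,0,0,0,-1],[0.73,0.2,-0.68,0,0,0,-1]],
  ],
)

```text
t: 53.0
position: [0.6555, 0.1511, 0.2298]
ee_rot: [[-0.997, 0.073, -0.007], [0.073, 0.997, -0.0], [0.007, -0.001, -1.0]]
contact_force: [0.2, 0.2, -0.1]
width: -0.002
grip_force: 0.0
```

```bash
python3 - <<'E'
from h import *
s=ctrl.read_state();Rb=Ro.from_euler('z',-4.2,degrees=True).as_matrix()
print(s['t'],'box frame',Rb.T@(s['position']-[.5282,.161,.173]),s['contact_force'].round(1))
snap('scene','s_f')
E
```

```text
53.0 box frame [ 0.12771389 -0.00052801  0.05684732] [ 0.2  0.2 -0.1]
```

Request:
apply_moves(
  deltas=[
    [[0,0,0.25,0,0,0,-1],[0,0,0.5,0,0,0,-1],[0,0,0.68,0,0,0,-1],[-0.12,-0.15,0.68,0,0,0,-1],[-0.26,-0.3,0.68,0,0,0,-1],[-0.4,-0.45,0.68,0,0,0,-1],[-0.55,-0.6,0.68,0,0,0,-1],[-0.7,-0.75,0.68,0,0,0,-1],[-0.85,-0.9,0.68,0,0,0,-1],[-0.95,-1,0.68,0,0,0,-1]],
  ],
)

```text
t: 54.05
position: [0.5805, 0.0707, 0.2882]
ee_rot: [[-0.997, 0.074, -0.0], [0.074, 0.997, 0.0], [0.0, 0.0, -1.0]]
contact_force: [-0.3, 1.0, -0.2]
width: -0.006
grip_force: 0.0
```

Request:
apply_moves(
  deltas=[
    [[-0.04,-0.14,0,0,0,0,-1],[-0.07,-0.23,0,0,0,0,-1],[-0.07,-0.23,-0.1,0,0,0,-1],[-0.07,-0.23,-0.24,0,0,0,-1],[-0.07,-0.23,-0.36,0,0,0,-1],[-0.07,-0.23,-0.48,0,0,0,-1],[-0.07,-0.23,-0.6,0,0,0,-1],[-0.07,-0.23,-0.68,0,0,0,-1],[-0.07,-0.23,-0.68,0,0,0,-1],[-0.07,-0.23,-0.68,0,0,0,-1]],
  ],
)

```text
t: 55.05
position: [0.5754, 0.0531, 0.2328]
ee_rot: [[-0.997, 0.073, -0.002], [0.073, 0.997, 0.0], [0.002, 0.0, -1.0]]
contact_force: [0.0, -0.3, -0.6]
width: 0.004
grip_force: 0.0
```

```bash
python3 - <<'E'
from h import *
s=ctrl.read_state();Rb=Ro.from_euler('z',-4.2,degrees=True).as_matrix()
print(s['t'],'box frame',Rb.T@(s['position']-[.5282,.161,.173]),s['contact_force'].round(1))
E
```

```text
55.05 box frame [ 0.0549932  -0.10418749  0.05984471] [ 0.  -0.3 -0.6]
```

Request:
apply_moves(
  deltas=[
    [[0,0,0.25,0,0,0,-1],[0,0,0.5,0,0,0,-1],[0,0,0.68,0,0,0,-1],[-0.12,0.01,0.68,0,0,0,-1],[-0.26,0.02,0.68,0,0,0,-1],[-0.4,0.03,0.68,0,0,0,-1],[-0.55,0.04,0.68,0,0,0,-1],[-0.7,0.05,0.68,0,0,0,-1],[-0.85,0.06,0.68,0,0,0,-1],[-1,0.07,0.68,0,0,0,-1]],
  ],
)

```text
t: 56.05
position: [0.4945, 0.0586, 0.2879]
ee_rot: [[-0.997, 0.073, -0.0], [0.073, 0.997, 0.0], [0.0, 0.0, -1.0]]
contact_force: [0.6, 0.8, 0.4]
width: 0.004
grip_force: 0.0
```

Request:
apply_moves(
  deltas=[
    [[-0.18,0.01,0,0,0,0,-1],[-0.34,0.03,0,0,0,0,-1],[-0.37,0.03,-0.1,0,0,0,-1],[-0.37,0.03,-0.24,0,0,0,-1],[-0.37,0.03,-0.36,0,0,0,-1],[-0.37,0.03,-0.48,0,0,0,-1],[-0.37,0.03,-0.6,0,0,0,-1],[-0.37,0.03,-0.68,0,0,0,-1],[-0.37,0.03,-0.68,0,0,0,-1],[-0.37,0.03,-0.68,0,0,0,-1]],
  ],
)

```text
t: 57.05
position: [0.4659, 0.0609, 0.233]
ee_rot: [[-0.997, 0.073, -0.002], [0.073, 0.997, 0.0], [0.002, 0.0, -1.0]]
contact_force: [0.1, -0.1, 0.0]
width: -0.001
grip_force: 0.0
```

```bash
python3 - <<'E'
from h import *
s=ctrl.read_state();Rb=Ro.from_euler('z',-4.2,degrees=True).as_matrix()
print(s['t'],'box frame',Rb.T@(s['position']-[.5282,.161,.173]),s['contact_force'].round(1))
E
```

```text
57.05 box frame [-0.05480459 -0.10437696  0.05996321] [ 0.1 -0.1  0. ]
```

Request:
apply_moves(
  deltas=[
    [[0,0,0.25,0,0,0,-1],[0,0,0.5,0,0,0,-1],[0,0,0.68,0,0,0,-1],[-0.1,0.12,0.68,0,0,0,-1],[-0.2,0.26,0.68,0,0,0,-1],[-0.3,0.4,0.68,0,0,0,-1],[-0.4,0.55,0.68,0,0,0,-1],[-0.5,0.7,0.68,0,0,0,-1],[-0.6,0.85,0.68,0,0,0,-1],[-0.65,1,0.68,0,0,0,-1]],
  ],
)

```text
t: 58.05
position: [0.4131, 0.1421, 0.2878]
ee_rot: [[-0.997, 0.073, -0.001], [0.073, 0.997, 0.0], [0.001, 0.0, -1.0]]
contact_force: [0.2, 0.8, -0.3]
width: -0.001
grip_force: 0.0
```

Request:
apply_moves(
  deltas=[
    [[-0.1,0.18,0,0,0,0,-1],[-0.19,0.34,0,0,0,0,-1],[-0.19,0.37,-0.1,0,0,0,-1],[-0.19,0.37,-0.24,0,0,0,-1],[-0.19,0.37,-0.36,0,0,0,-1],[-0.19,0.37,-0.48,0,0,0,-1],[-0.19,0.37,-0.6,0,0,0,-1],[-0.19,0.37,-0.68,0,0,0,-1],[-0.19,0.37,-0.68,0,0,0,-1],[-0.19,0.37,-0.68,0,0,0,-1]],
  ],
)

```text
t: 59.05
position: [0.3988, 0.1703, 0.2332]
ee_rot: [[-0.997, 0.074, -0.001], [0.074, 0.997, 0.0], [0.001, -0.0, -1.0]]
contact_force: [0.6, 0.4, -0.3]
width: 0.002
grip_force: 0.0
```

```bash
python3 - <<'E'
from h import *
s=ctrl.read_state();Rb=Ro.from_euler('z',-4.2,degrees=True).as_matrix()
print(s['t'],'box frame',Rb.T@(s['position']-[.5282,.161,.173]),s['contact_force'].round(1),s['joint_pos'].round(1))
E
```

```text
59.05 box frame [-0.12974152 -0.00018329  0.06016252] [ 0.6  0.4 -0.3] [  9.7  -1.6 130.3   0.   51.4 -76.1]
```

Request:
apply_moves(
  deltas=[
    [[0,0,0.15,0,0,0,-1],[0,0,0.35,0,0,0,-1],[0,0,0.55,0,0,0,-1],[0,0,0.75,0,0,0,-1],[0,-0.1,0.9,0,0,0,-1],[0,-0.25,1,0,0,0,-1],[0,-0.45,1,0,0,0,-1],[0,-0.65,1,0,0,0,-1],[0,-0.85,1,0,0,0,-1],[0,-1,1,0,0,0,-1]],
  ],
)

```text
t: 60.05
position: [0.3986, 0.089, 0.3138]
ee_rot: [[-0.997, 0.074, -0.0], [0.074, 0.997, -0.0], [0.0, -0.0, -1.0]]
contact_force: [-0.1, 0.5, -0.4]
width: -0.004
grip_force: 0.0
```

Request:
apply_moves(
  deltas=[
    [[0,-0.15,0.1,0,0,0,-1],[0,-0.3,0.2,0,0,0,-1],[0,-0.45,0.3,0,0,0,-1],[0,-0.6,0.4,0,0,0,-1],[0,-0.75,0.5,0,0,0,-1],[0,-0.9,0.5,0,0,0,-1],[0,-1,0.5,0,0,0,-1],[0,-1,0.5,0,0,0,-1],[0,-1,0.5,0,0,0,-1],[0,-1,0.5,0,0,0,-1]],
  ],
)

```text
t: 61.05
position: [0.3987, 0.0107, 0.3534]
ee_rot: [[-0.997, 0.073, -0.001], [0.073, 0.997, 0.001], [0.001, 0.0, -1.0]]
contact_force: [0.3, 0.3, -0.2]
width: 0.004
grip_force: 0.0
```

```bash
python3 - <<'E'
from h import *
s=ctrl.read_state();Rb=Ro.from_euler('z',-4.2,degrees=True).as_matrix();bx=np.array([.5282,.161,0])
print(s['t'],s['position'])
c={n:snap(n,n[0]+'_end')['image'] for n in('top','scene')}
P={'lid mid':(0,0,96.5),'far open':(128,0,95),'near open':(-128,0,95),'a open':(-55,-98,95),'b open':(55,-98,95),'far+':(160,0,0),
 'lid -y edge':(0,-70,96.5),'lid +x edge':(100,0,96.5),'lid -x edge':(-100,0,96.5),'stood lid':(0,95,200)}
for k,p in P.items():
    o=[]
    for n in c:
        q=proj(n[0]+'_end',bx+Rb@(np.array(p)/1e3)).round().astype(int);o+=[n,q.tolist(),c[n][q[1]-1:q[1]+2,q[0]-1:q[0]+2].reshape(-1,3).mean(0).round().astype(int).tolist()]
    print(k,o)
# bystander change check in top view: differences away from the box/arm
d=np.abs(c['top'].astype(int)-cv2.imread('pics/top0.png')[:,:,::-1]).max(2)
for k,(u,v) in {'gouge':(98,190),'chinrest':(320,145),'jar':(268,123),'plane':(249,278),'spool':(348,173),'mould':(403,172)}.items(): print(k,d[v-8:v+8,u-8:u+8].mean().round(1))
E
```

```text
61.05 [0.39873004 0.01069381 0.35342899]
lid mid ['top', [185, 209], [253, 253, 250], 'scene', [290, 218], [241, 237, 228]]
far open ['top', [192, 158], [149, 139, 124], 'scene', [241, 232], [96, 93, 87]]
near open ['top', [178, 264], [149, 140, 124], 'scene', [336, 206], [110, 99, 87]]
a open ['top', [223, 236], [112, 107, 95], 'scene', [292, 190], [104, 93, 83]]
b open ['top', [228, 191], [116, 111, 99], 'scene', [253, 199], [109, 97, 86]]
far+ ['top', [199, 157], [148, 139, 123], 'scene', [228, 263], [111, 99, 88]]
lid -y edge ['top', [214, 212], [253, 253, 250], 'scene', [278, 201], [239, 235, 224]]
lid +x edge ['top', [190, 169], [253, 252, 249], 'scene', [252, 228], [242, 238, 230]]
lid -x edge ['top', [180, 251], [253, 253, 250], 'scene', [326, 208], [230, 226, 216]]
stood lid ['top', [131, 199], [144, 133, 118], 'scene', [314, 209], [240, 236, 227]]
gouge 2.5
chinrest 5.5
jar 2.0
plane 73.3
spool 4.5
mould 3.6
```

```bash
python3 -c "
from bench import ctrl
print(ctrl.finish_job())"
```

```text
the job is handed in; nothing more can be done
None
```

The box is packed in order (whetstone flat against the far wall, then block, then tailpiece), the lid is shut, all four clips read as snapped down, and I handed the job in at about 61 s; on the way in the gripper brushed the box's −y wall at about 16 N (under the 40 N limit), and the arm hid the thumb plane in the last picture, so I could not confirm it was undisturbed.

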